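# Put the router away in the roll-top garage

### The job

Put the small router away in the wooden roll-top garage: roll its slatted cover all the way back, stand the router on end in the bay between the two upright guides inside and let go of it there, then roll the cover fully shut. Do not disturb the other things on the desk or in the stand.

Things in the scene. Friction and masses are not known exactly. Their poses are not given: they have to be found in the camera images.
- garage: Fixed wooden roll-top garage, half-round from the side: 214 deep (x), 174 wide (y), 147 high. Origin: centre of its underside; +x to its closed back, -x out of its mouth. The slatted cover (outer radius 98) turns about an axis along y 40 above the origin, between side cheeks 156 apart, and slides back over a fixed rear shell that ends 10 degrees behind the top. Front sill 32 high. All sizes in mm.
- cover (a joint): Turn of the slatted cover in rad: 0 = fully shut, 1.745 = rolled all the way back. It stays wherever it is left; about 3 to 5 N at its handle bar move it.
- handle (a point): Middle of the cover's straight handle bar: round dark steel, 10 thick, 96 long, along the garage's y, on a stay at each end; free gap of 32 between bar and cover. It runs on a circle of radius 135 about the cover's axis: shut, it is 125 in front of and 51 above the axis (158 degrees from the garage's +x, counted over the top); the angle falls by the joint value as the cover opens.
- bay (a point): Centre of the floor of the black bay inside (54 in front of the cover's axis, 24 above the desk), axes as the garage's. Takes the router on end, 75 upright, 56 along the garage's y. Two guides 72 high (24 deep, 8 thick) stand 62 apart along y against its narrow edges, low rails (8 high) 28 apart along x: there it can be held only by its broad faces, near the top.
- router_mid (a point): Centre of the router, a white rounded box 56 (own x) by 75 (own y) by 20 (own z), about 0.1 kg, smallest thing in the stand. Starts on end in a slot: own y upright, own z across the slot. The stand's blocks cover its broad faces up to its top; only its narrow edges, 56 apart along own x, stick out 8 beyond the blocks on both sides and can be held. It can stand free on end on the desk.
- stand: Fixed slotted wooden block stand, 56 mm deep (x), 157 mm wide (y), 88 mm high; the blocks between the slots are 40 mm deep. Origin: centre of its underside. Three slots 25 mm wide, open at both ends, at y = -52, 0 and +52 mm; slot floor 12 mm above the desk.
- drive_mid (a point): Centre of the white external drive that stands on its long edge in another slot of the stand, 113 x 16 mm and 79 mm high. Leave it.
- pad_mid (a point): Centre of the block of sticky notes that stands on edge in another slot, 75 x 16 mm and 75 mm high. Leave it.
- mug_mid (a point): Centre of the round body of the black mug, 84 mm across and 92 mm high; its handle sticks out 78 mm from this centre along its own -y. Leave it.
- cup_mid (a point): A point 50 mm up in the white pen cup: cup 58 mm across and 72 mm high, its pens lean out to 52 mm from the axis along its y and reach 156 mm high. Leave it.
- tape_mid (a point): Centre of the yellow tape measure, 34 x 79 mm, 60 mm high. Leave it.

How it is judged:
By the outcome, as a careful person would: the job done as asked, in the order asked, and still so for the second after the job is handed in, with the robot touching nothing.
It also fails if it takes over 72 s, if anything falls off the work surface, if the arm or the gripper's body presses on something with over 40 N, if the wrist force passes 120 N, or if a joint passes its speed limit or range.

### The arm

A 7-joint arm with a two-finger parallel gripper is mounted at the origin on a cart in front of the work surface, level with it; the furniture and walls round the work are solid. World frame = base frame: x ahead of the robot, y to its left, z up, the work surface at z = 0. Lengths are in mm, angles in rad, forces in N, time in s.
With the tool pointing down it reaches from about 400 to 750 mm from the base axis. Payload 19.5 kg.
Tool frame: the origin (TCP) lies between the finger pads; the fingertips stand 8 mm ahead of it and the grasp point (between the pads) lies 11 mm behind it (r.tips_ahead is the distance from the TCP to the fingertips, in mm); z points along the fingers, y is the line along which they close (so a half turn about z gives the same grasp; the last joint's range is limited). The gripper opens to 85 mm and grips with 20 to 120 N. Pads are 22 mm wide; open, the fingers measure 114 mm over their backs; the gripper's body (76 mm by 85 mm) begins 54 mm behind the grasp point. The pads swing forward as they close: fully open they stand 13 mm farther back than shut.
Start: joints at [1.256, 0.707, -0.028, 1.485, 0.022, 0.951, -0.075], TCP at [154.915, -553.712, 239.268] pointing down, gripper open.
Joint ranges: [-2.71, 2.71], [-0.32, 2.16], [-1.57, 1.52], [0, 2.45], [-1.46, 4.6], [0, 2.02], [-2.83, 2.83]. Speed limits (rad/s): [1.89, 1.89, 2.57, 2.57, 3.01, 3.01, 3.01].

### API

Orientations are given as a unit quaternion [x, y, z, w].
In Python, from workcell import r gives the robot as it stands.
- The arm moves only by the shell command python3 -m inch 'ROWS'. ROWS is JSON, a list of rows, each an object with "jaw": the closure, from -1 (fully open) to 1 (shut); "travel": the shift along the tool's x, y, z scaled (see below), a list of three; "angular": the turn, a rotation vector about the tool's x, y, z scaled (see below), a list of three. In form: [{"jaw": jaw, "travel": [x, y, z], "angular": [ax, ay, az]}, ...]. A call has 1 to 8 rows; each row is the pose to reach, as a shift and turn from the pose commanded when the call began, along the tool's axes at that moment; what a row does not reach only later rows make up. The controller multiplies each number of a shift by 0.8 m and each number of a turn by 1.5 rad. A row lasts 1/10 s, in which the tool goes at most 50 mm and 8.59 degrees, less where a joint would pass 70% of its speed; a pose out of reach is approached as far as the arm can. A call with a number of a shift or a turn outside -1 to 1 is refused whole. A call with a gripper value outside its range is refused whole. The fingers move at their own pace and stop on an object; the grip force is fixed at half the most. Time passes only in rows, so rows that repeat a pose let the fingers close. It gives the time, the measured TCP pose, the force, the opening and the grip force at its end, in the units of the state.
- r.get_state(): the state, without advancing time (a new reading comes with each control period).
- r.get_image(name): name is "scene" or "top" or "wrist"; returns a dict with "img" (400x640x3 uint8, red, green, blue), "mtx" (3x3 intrinsics, pixels), "R" (3x3) and "t" (3): a world point X has camera coordinates R X + t; the wrist camera has in their place "T_tool_cam" (4x4, takes a point from camera to tool coordinates, whose origin is the TCP and whose axes are the flange's). Camera axes: x right, y down, z forward; pixel columns grow to the right and rows downward; lengths in mm; the calibration is good to about 2 mm. A picture is of the moment at which its call begins: read the wrist's pose just before it. There is no depth.
- r.job_done(): hands the job in; it is judged then, once.
The state is a dict: "time": time; "q": joint angles; "qvel": joint speeds; "effort": joint torques, N m; "tool_pos": TCP position; "tool_rot": TCP orientation; "force": force on the tool from outside, world axes, zero at the start; "torque": the same for the moment, N m; "width": finger opening in mm; "finger_force": force on a finger pad.
Only numpy, scipy, OpenCV 4.12 (cv2) and the standard library are available. Lean on these libraries where they do the work, as an engineer would, in place of code of your own. Each camera call takes 0.05 s, during which the arm holds its last target. There are 200 camera calls.

## Working session

There is one attempt and no reset: what is moved stays moved. The work goes in short steps, Python scripts to look and compute and a shell command to move; the robot and the scene stay as the last step left them, time stands still between calls to the robot, and variables do not carry over. Pictures are saved under pics/ and viewed, at most 10 in all, crops included, and the job is handed in when it is done.

```bash
ls; mkdir -p pics; python3 - <<'E'
from workcell import r
import cv2
s=r.get_state(); print({k:(v if not hasattr(v,'round') else v) for k,v in s.items()})
for n in ("scene","top"):
    d=r.get_image(n); cv2.imwrite(f"pics/{n}0.png",d["img"][:,:,::-1]); print(n,d["mtx"],d["R"],d["t"])
d=r.get_image("wrist"); print(d["mtx"],d["T_tool_cam"])
E
```

```text
pics
{'time': 0.0, 'q': array([ 1.25633252,  0.70702871, -0.02764176,  1.48496682,  0.0219848 ,
        0.950915  , -0.07550905]), 'qvel': array([-9.02228518e-04,  1.39047386e-03,  2.32691127e-04, -2.25082560e-05,
        3.46945201e-04,  6.98492986e-04, -1.00365859e-04]), 'effort': array([ 3.26063755e-04, -8.83214879e+01,  1.23450682e+00, -2.36170882e+01,
        1.70205545e-02,  6.47745226e-03,  7.52902406e-05]), 'tool_pos': array([ 154.85145728, -553.50542778,  238.87747013]), 'tool_rot': array([ 9.90714234e-01,  1.35959732e-01, -7.08682850e-05, -5.03291825e-04]), 'force': array([0.06356583, 0.33215851, 0.25605761]), 'torque': array([-0.0235954 ,  0.02112881, -0.04181782]), 'finger_force': 0.0, 'width': 85.65827675186694}
scene [[519.45738286   0.         316.2743002 ]
 [  0.         519.45738286 207.71353142]
 [  0.           0.           1.        ]] [[ 0.97454371  0.22381276  0.01313028]
 [ 0.15205773 -0.61679425 -0.77229741]
 [-0.16475133  0.75463415 -0.63512542]] [-454.11226832  -42.1097271  1612.2119639 ]
top [[383.01528104   0.         315.91581712]
 [  0.         383.01528104 195.16584966]
 [  0.           0.           1.        ]] [[ 0.01376595 -0.99975833 -0.01713984]
 [-0.99824941 -0.01275505 -0.05775307]
 [ 0.05752049  0.01790486 -0.99818376]] [ -29.4968021   471.20601611 1055.23030185]
[[294.57076054   0.         322.67674628]
 [  0.         294.57076054 202.2454387 ]
 [  0.           0.           1.        ]] [[ 4.33647119e-04 -9.62383617e-01 -2.71693920e-01  6.98741501e+01]
 [ 9.99999905e-01  4.07426128e-04  1.52917839e-04  5.60519368e-01]
 [-3.64704211e-05 -2.71693961e-01  9.62383702e-01 -1.33621974e+02]
 [ 0.00000000e+00  0.00000000e+00  0.00000000e+00  1.00000000e+00]]
```

View pics/scene0.png

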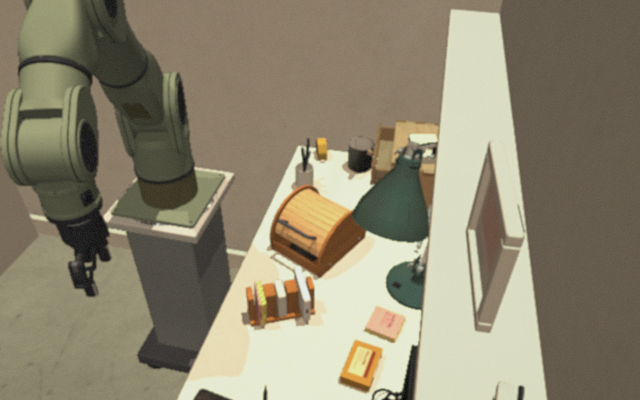

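View pics/top0.png

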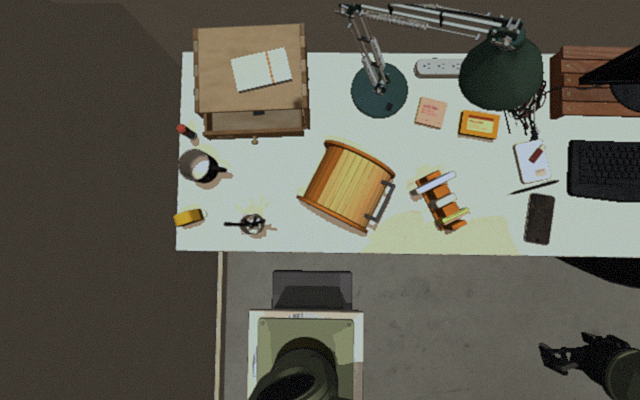

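The scene shows the garage at about (317,230) and the stand at about (280,300). In the top view the garage is at about (348,185) with its bar at (380,200), and the stand is at about (440,203). I'll enlarge both.

```bash
python3 - <<'E'
import cv2
a=cv2.imread("pics/top0.png")[130:245,290:480]; cv2.imwrite("pics/topc.png",cv2.resize(a,None,fx=4.2,fy=4.2,interpolation=cv2.INTER_CUBIC))
a=cv2.imread("pics/scene0.png")[180:335,235:375]; cv2.imwrite("pics/scenec.png",cv2.resize(a,None,fx=3.8,fy=3.8,interpolation=cv2.INTER_CUBIC))
E
```

```text
(no output)
```

View pics/topc.png

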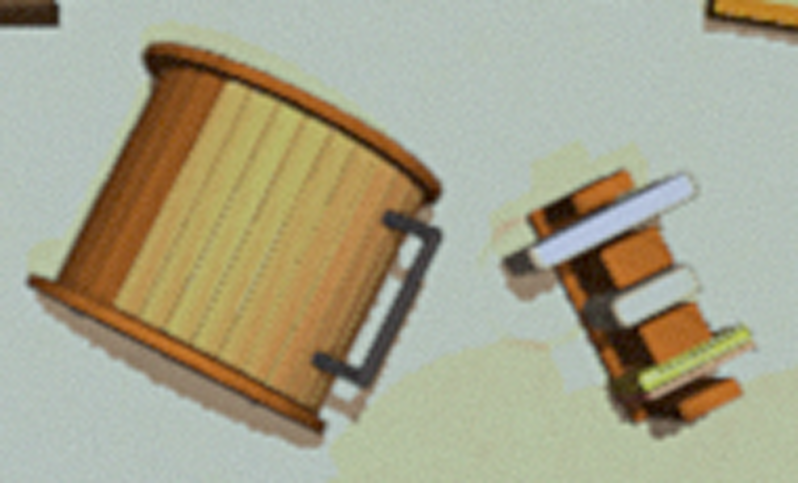

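View pics/scenec.png

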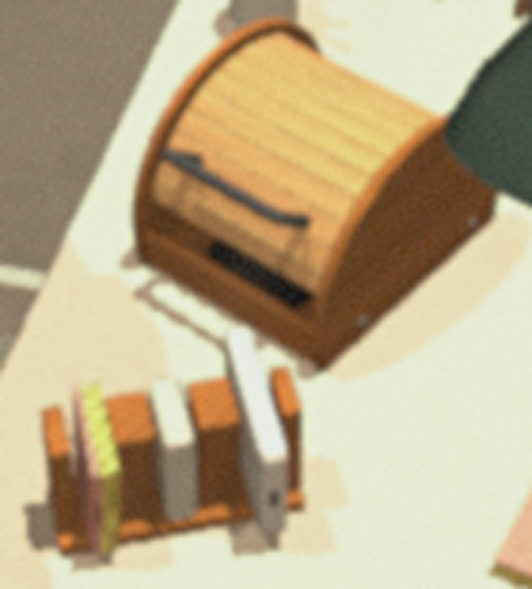

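The enlarged top view shows the handle bar from (435,235) to (362,380), the front cheek corners at (437,193) and (322,430), and the router's top at (656,295). Next to it are the drive at (617,220) and the pad at (697,358). In the scene crop the bar runs from (168,157) to (303,222), the router's top is at (173,410), and the garage's front base corners are at (318,368) and (140,255).

```bash
cat > h.py <<'E'
import numpy as np, cv2
from scipy.optimize import least_squares
from scipy.spatial.transform import Rotation as Ro
CAM={}
def cams():
    from workcell import r
    for n in("scene","top"):
        d=r.get_image(n); CAM[n]=(d["mtx"],d["R"],d["t"])
def proj(n,X):
    K,R,t=CAM[n]; p=K@(R@np.asarray(X,float)+t); return p[:2]/p[2]
def px(n,u,v):
    return np.array([290+(u+.5)/4.2-.5,130+(v+.5)/4.2-.5]) if n=="top" else np.array([235+(u+.5)/3.8-.5,180+(v+.5)/3.8-.5])
def place(p,X):
    c,s=np.cos(p[2]),np.sin(p[2]); return np.array([p[0]+c*X[0]-s*X[1],p[1]+s*X[0]+c*X[1],X[2]])
def fit(pts,p0):
    f=lambda p:np.concatenate([proj(n,place(p,X))-px(n,*uv) for n,X,uv in pts])
    o=least_squares(f,p0,loss="soft_l1",x_scale=[10,10,.1]); 
    print(np.round(o.x,3),"\n",np.round(f(o.x).reshape(-1,2),1).tolist()); return o.x
E
python3 - <<'E'
from h import *
cams()
G=[("top",(-125,43,91),(365,375)),("top",(-125,-43,91),(432,240)),("top",(-107,-87,38),(437,193)),("top",(-107,87,38),(322,430)),
("scene",(-125,46,91),(168,157)),("scene",(-125,-46,91),(303,222)),("scene",(-107,-87,0),(318,368)),("scene",(-107,87,0),(140,258))]
g=fit(G,[450,-135,1.11])
S=[("top",(0,0,87),(656,295)),("top",(0,52,91),(617,220)),("top",(0,-52,87),(697,358)),
("scene",(0,0,87),(173,410)),("scene",(28,-78.5,0),(62,552)),("scene",(28,78.5,0),(302,507)),("scene",(20,-12.5,88),(158,435)),("scene",(20,-39.5,88),(118,437)),
("top",(20,12.5,88),(678,265)),("top",(20,39.5,88),(655,230))]
s=fit(S,[410,-370,-1.11])
print("handle",place(g,(-125,0,91)),"bay",place(g,(-54,0,24)),"axis",place(g,(0,0,40)))
E
```

```text
[499.837 -91.509   1.121] 
 [[1.6, 0.5], [0.3, 2.7], [-3.3, -2.0], [-4.1, -1.1], [-1.2, 10.9], [-9.4, 9.4], [3.2, -0.5], [0.6, -1.0]]
[ 460.011 -360.075   -1.086] 
 [[0.1, -0.2], [0.3, -0.4], [-0.1, 2.8], [-0.5, -1.3], [-0.3, 1.0], [0.8, -0.1], [-0.1, -0.8], [-1.2, 0.8], [-0.5, -0.9], [0.0, -1.9]]
handle [ 445.54087032 -204.10083482   91.        ] bay [ 476.38121343 -140.14871807   24.        ] axis [499.83724904 -91.50907998  40.        ]
```

The handle residuals and the visible dark gap over the sill suggest the cover starts slightly open, so I'll fit its angle too.

```bash
cat >> h.py <<'E'
def hd(th,y): a=np.radians(158)-th; return (135*np.cos(a),y,40+135*np.sin(a))
E
python3 - <<'E'
from h import *
cams()
H=[("top",43,(365,375)),("top",-43,(432,240)),("scene",46,(168,157)),("scene",-46,(303,222))]
C=[("top",(-107,-87,38),(437,193)),("top",(-107,87,38),(322,430)),("scene",(-107,-87,0),(318,368)),("scene",(-107,87,0),(140,258))]
f=lambda p:np.concatenate([proj(n,place(p,hd(p[3],y)))-px(n,*uv) for n,y,uv in H]+[proj(n,place(p,X))-px(n,*uv) for n,X,uv in C])
o=least_squares(f,[500,-90,1.12,.1],x_scale=[10,10,.1,.1],loss="soft_l1");g=o.x
print(g,np.round(f(g).reshape(-1,2),1).tolist())
for n in("top","scene"):
  im=cv2.imread(f"pics/{n}0.png")
  sc,(x0,y0)=(4,(290,130)) if n=="top" else (4,(235,180))
  im=cv2.resize(im,None,fx=sc,fy=sc,interpolation=cv2.INTER_CUBIC)
  def L(P,col):
    q=np.array([(proj(n,X)+.5)*sc-.5 for X in P]).round().astype(int); cv2.polylines(im,[q.reshape(-1,1,2)],False,col,1)
  for y in(-87,-78,78,87):
    L([place(g,(-107,y,0))]+[place(g,(107*np.cos(a),y,40+107*np.sin(a))) for a in np.linspace(np.pi,0,30)]+[place(g,(107,y,0)),place(g,(-107,y,0))],(255,0,0))
  L([place(g,hd(g[3],y)) for y in(-48,48)],(0,0,255))
  s=[460.011,-360.075,-1.086]
  for z,d in((0,28),(88,20)): L([place(s,(a*d,b*78.5,z)) for a,b in((1,1),(1,-1),(-1,-1),(-1,1),(1,1))],(255,0,255))
  L([place(s,(a*28,b*10,87)) for a,b in((1,1),(1,-1),(-1,-1),(-1,1),(1,1))],(0,160,0))
  im=im[y0*sc:,x0*sc:][:600 if n=="scene" else 460,:760 if n=="top" else 560]
  cv2.imwrite(f"pics/ov_{n}.png",im)
a=cv2.imread("pics/ov_top.png");b=cv2.imread("pics/ov_scene.png")
k=600/460*0; b=cv2.resize(b,None,fx=.6,fy=.6)
a=a[:, :]; W=np.zeros((max(len(a),len(b)),a.shape[1]+b.shape[1],3),np.uint8);W[:len(a),:a.shape[1]]=a;W[:len(b),a.shape[1]:]=b
cv2.imwrite("pics/ov.png",W)
E
```

```text
[ 4.97079850e+02 -9.98969001e+01  1.10996660e+00  2.56848835e-01] [[0.2, -1.0], [-0.3, 0.6], [0.6, 0.6], [-7.5, -0.9], [-0.1, -0.4], [-1.6, 0.2], [0.8, 1.6], [-1.3, 0.5]]
```

View pics/ov_scene.png

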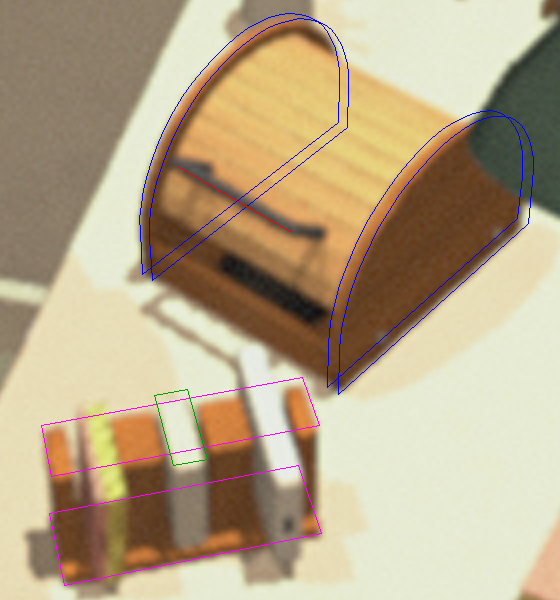

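View pics/ov_top.png

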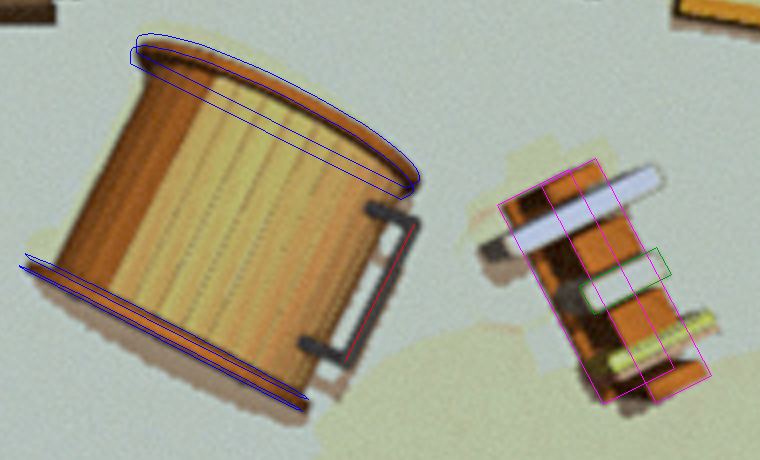

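Both overlays put the garage drawing about 1 px off. It should move by about (-3,-3) mm, giving roughly (494.5,-102.5, yaw 1.11) with the cover open about 0.27. The stand overlay fits well at (460,-360,-1.086), with the router in the middle slot. Next I'll write a move calculator and get going.

```bash
cat > go.py <<'E'
# usage: go.py x,y,z,yawdeg[,...]  -> travel/angular numbers from the present pose; yaw = world yaw of tool y (tool down)
import sys,numpy as np
from scipy.spatial.transform import Rotation as Ro
from workcell import r
s=r.get_state(); R0=Ro.from_quat(s["tool_rot"]); y0=R0.as_matrix()[:,1]
print("t %.1f pos %s yaw %.1f F %s w %.1f ff %.1f"%(s["time"],np.round(s["tool_pos"],1),np.degrees(np.arctan2(y0[1],y0[0])),np.round(s["force"],1),s["width"],s["finger_force"]))
for a in sys.argv[1:]:
    x,y,z,w=map(float,a.split(",")); w=np.radians(w)
    T=Ro.from_matrix(np.array([[-np.sin(w),np.cos(w),0],[np.cos(w),np.sin(w),0],[0,0,-1]]).T@np.diag([1,1,1])) if 0 else Ro.from_matrix(np.column_stack([[-np.sin(w),np.cos(w),0],[np.cos(w),np.sin(w),0],[0,0,-1]]))
    d=R0.inv().apply(np.array([x,y,z])-s["tool_pos"]); v=(R0.inv()*T).as_rotvec()
    print(a,"travel",np.round(d/800,3).tolist(),"angular",np.round(v/1.5,3).tolist(),"rows",int(max(np.ceil(np.linalg.norm(d)/50),np.ceil(np.degrees(np.linalg.norm(v))/8.59))))
E
sed -i 's/ if 0 else.*$//; s/T=Ro.from_matrix(np.array.*$/T=Ro.from_matrix(np.column_stack([[-np.sin(w),np.cos(w),0],[np.cos(w),np.sin(w),0],[0,0,-1]]))/' go.py
python3 -c "from workcell import r;print(r.tips_ahead)"; python3 go.py 300,-380,260,-10 450,-210,260,63.6
```

```text
8.0
t 0.3 pos [ 154.9 -553.7  239.2] yaw -74.4 F [-0.6  0.2 -0.3] w 85.4 ff 0.0
300,-380,260,-10 travel [0.233, -0.16, -0.026] angular [-0.0, -0.0, -0.749] rows 8
450,-210,260,63.6 travel [0.471, -0.314, -0.026] angular [-0.0, -0.0, -1.605] rows 17
```

```bash
python3 -m inch '[{"jaw":-1,"travel":[0.233,-0.16,-0.026],"angular":[0,0,-0.75]},{"jaw":-1,"travel":[0.233,-0.16,-0.026],"angular":[0,0,-0.75]},{"jaw":-1,"travel":[0.233,-0.16,-0.026],"angular":[0,0,-0.75]},{"jaw":-1,"travel":[0.233,-0.16,-0.026],"angular":[0,0,-0.75]},{"jaw":-1,"travel":[0.233,-0.16,-0.026],"angular":[0,0,-0.75]},{"jaw":-1,"travel":[0.233,-0.16,-0.026],"angular":[0,0,-0.75]},{"jaw":-1,"travel":[0.233,-0.16,-0.026],"angular":[0,0,-0.75]},{"jaw":-1,"travel":[0.233,-0.16,-0.026],"angular":[0,0,-0.75]}]'; python3 go.py 450,-220,270,63.6
```

```text
time: 1.15
tool_pos: [300.0, -380.2, 260.2]
tool_rot: [0.764, 0.646, -0.0, 0.0]
force: [0.4, 0.2, 0.3]
width: 85.5
finger_force: 0.0
t 1.1 pos [ 300.  -380.2  260.2] yaw -9.6 F [0.4 0.2 0.3] w 85.5 ff 0.0
450,-220,270,63.6 travel [0.229, 0.152, -0.012] angular [-0.0, 0.0, -0.851] rows 9
```

```bash
python3 -m inch '[{"jaw":0.1,"travel":[0.229,0.152,-0.012],"angular":[0,0,-0.851]},{"jaw":0.1,"travel":[0.229,0.152,-0.012],"angular":[0,0,-0.851]},{"jaw":0.1,"travel":[0.229,0.152,-0.012],"angular":[0,0,-0.851]},{"jaw":0.1,"travel":[0.229,0.152,-0.012],"angular":[0,0,-0.851]},{"jaw":0.1,"travel":[0.229,0.152,-0.012],"angular":[0,0,-0.851]},{"jaw":0.1,"travel":[0.229,0.152,-0.012],"angular":[0,0,-0.851]},{"jaw":0.1,"travel":[0.229,0.152,-0.012],"angular":[0,0,-0.851]},{"jaw":0.1,"travel":[0.229,0.152,-0.012],"angular":[0,0,-0.851]}]'; cat > wr.py <<'E'
import sys,cv2,numpy as np,json
from workcell import r
s=r.get_state(); d=r.get_image("wrist"); cv2.imwrite(f"pics/{sys.argv[1]}.png",d["img"][:,:,::-1])
json.dump(dict(p=list(s["tool_pos"]),q=list(s["tool_rot"]),K=d["mtx"].tolist(),T=d["T_tool_cam"].tolist()),open(f"pics/{sys.argv[1]}.json","w"))
E
python3 wr.py w1; python3 go.py
```

```text
time: 1.95
tool_pos: [451.3, -220.6, 269.7]
tool_rot: [0.265, 0.964, -0.0, -0.0]
force: [0.2, -0.5, 0.8]
width: 38.7
finger_force: 0.0
t 2.0 pos [ 451.2 -220.8  269.6] yaw 59.7 F [-0.3  0.   0.1] w 38.2 ff 0.0
```

View pics/w1.png

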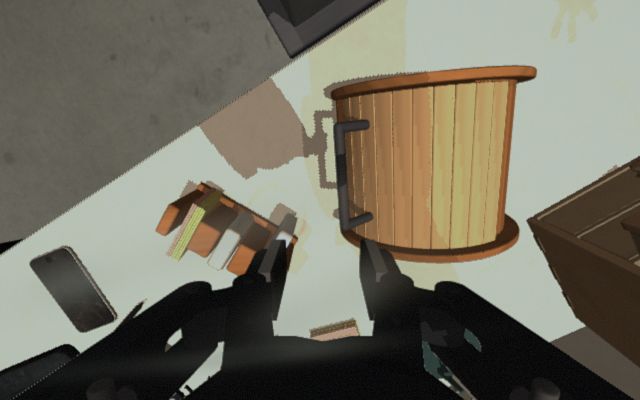

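The wrist view shows the bar from (341,124) at the garage's +y end to (346,226). The cheek tips are at (333,92), (536,70) and (519,235), and the router is among the stand items near (230,240). I'll refit with all three cameras.

```bash
cat >> h.py <<'E'
import json
def addw(name):
    d=json.load(open(f"pics/{name}.json")); Rt=Ro.from_quat(d["q"]).as_matrix(); T=np.array(d["T"])
    Rc=Rt@T[:3,:3]; tc=Rt@T[:3,3]+np.array(d["p"]); CAM[name]=(np.array(d["K"]),Rc.T,-Rc.T@tc)
def c4(n,u,v): o=(290,130) if n=="top" else (235,180); return ((u+.5)/4-.5+o[0],(v+.5)/4-.5+o[1])
E
python3 - <<'E'
from h import *
cams(); addw("w1")
T=lambda u,v:c4("top",u,v); S=lambda u,v:c4("scene",u,v)
H=[("top",46,T(347,360)),("top",-46,T(415,224)),("scene",46,S(180,163)),("scene",-46,S(318,233)),("w1",46,(341,124)),("w1",-46,(346,226))]
C=[("top",(107,87,40),T(28,265)),("top",(-107,87,40),T(307,410)),("top",(-107,-87,40),T(418,190)),("scene",(-107,-87,0),S(332,385)),("scene",(-107,87,0),S(148,272)),
("w1",(-107,87,40),(333,92)),("w1",(107,87,40),(536,70)),("w1",(107,-87,40),(519,236))]
f=lambda p:np.concatenate([proj(n,place(p,hd(p[3],y)))-uv for n,y,uv in H]+[proj(n,place(p,X))-uv for n,X,uv in C])
g=least_squares(f,[495,-102,1.11,.27],x_scale=[10,10,.1,.1],loss="soft_l1").x
print(np.round(g,3),np.round(f(g).reshape(-1,2),1).tolist())
print(place(g,hd(g[3],0)))
E
```

```text
[ 4.97687e+02 -9.98070e+01  1.11700e+00  2.69000e-01] [[-0.2, -1.3], [-0.9, -0.2], [0.5, 0.7], [-6.5, -1.2], [-0.5, 5.0], [0.6, -3.7], [-2.1, 0.4], [-1.3, -0.3], [-0.6, -2.6], [2.1, 2.2], [-1.2, 0.7], [1.2, -1.7], [-14.8, 3.7], [-11.1, -18.3]]
[ 450.70914344 -196.16413267  122.05752481]
```

```bash
python3 - <<'E'
from h import *
cams(); addw("w1")
T=lambda u,v:c4("top",u,v); S=lambda u,v:c4("scene",u,v)
H=[("top",46,T(347,360)),("top",-46,T(415,224)),("scene",46,S(178,164)),("scene",-46,S(293,235)),("w1",49,(341,124)),("w1",-49,(346,226))]
C=[("top",(107,87,40),T(28,265)),("top",(-107,87,40),T(307,410)),("top",(-107,-87,40),T(418,190)),("scene",(-107,-87,0),S(332,385)),("scene",(-107,87,0),S(148,272)),
("w1",(-107,87,40),(333,92))]
f=lambda p:np.concatenate([proj(n,place(p,hd(p[3],y)))-uv for n,y,uv in H]+[proj(n,place(p,X))-uv for n,X,uv in C])
g=least_squares(f,[495,-102,1.11,.27],x_scale=[10,10,.1,.1],loss="soft_l1").x
print(np.round(g,3),np.round(f(g).reshape(-1,2),1).tolist())
print(place(g,hd(g[3],0)))
q=lambda p:np.concatenate([proj(n,p+y*np.r_[-np.sin(1.115),np.cos(1.115),0])-uv for n,y,uv in H])
o=least_squares(q,[450,-196,122],loss="soft_l1");print("bar direct",o.x,np.round(o.fun.reshape(-1,2),1).tolist())
E
python3 go.py 450.7,-196.7,220,63.8 450.7,-196.7,120,63.8
```

```text
[ 4.97418e+02 -1.02384e+02  1.10400e+00  2.92000e-01] [[-0.2, -1.1], [-0.4, 0.1], [0.8, -0.3], [-0.6, -2.3], [-0.5, 1.2], [-0.2, -0.4], [-1.3, -0.2], [-0.9, 0.1], [0.5, -1.9], [1.1, 2.9], [-1.6, 0.9], [-0.0, -2.0]]
[ 450.05845478 -196.44361116  124.46774118]
bar direct [ 449.83268793 -196.27812104  123.91073587] [[-0.1, -0.9], [-0.7, 0.1], [0.6, -0.1], [-0.6, -2.3], [-1.1, 0.9], [0.3, -0.9]]
t 2.2 pos [ 451.2 -220.8  269.7] yaw 58.6 F [-0.2 -0.1 -0.6] w 38.3 ff 0.0
450.7,-196.7,220,63.8 travel [0.016, 0.025, 0.062] angular [0.0, -0.0, -0.061] rows 2
450.7,-196.7,120,63.8 travel [0.016, 0.025, 0.187] angular [0.0, -0.0, -0.061] rows 4
```

```bash
python3 - <<'E'
s=open('go.py').read()
s=s.replace("    x,y,z,w=map(float,a.split(\",\")); w=np.radians(w)\n","""    x,y,z,w=map(float,a.lstrip("gs").split(",")); w=np.radians(w)
    if a[0] in FR:
        X,Y,A=FR[a[0]]; x,y,w=X+x*np.cos(A)-y*np.sin(A),Y+x*np.sin(A)+y*np.cos(A),w+A
""").replace("import sys,","import sys,").replace("s=r.get_state()","FR={'g':(497.4,-102.4,1.104),'s':(460.0,-360.1,-1.086)}\ns=r.get_state()",1)
open('go.py','w').write(s)
E
python3 go.py g-140,0,200,0 g-140,0,118,0
```

```text
t 2.2 pos [ 451.2 -220.8  269.7] yaw 58.6 F [-0.2 -0.1 -0.6] w 38.3 ff 0.0
g-140,0,200,0 travel [0.014, -0.018, 0.087] angular [0.0, -0.0, -0.054] rows 2
g-140,0,118,0 travel [0.014, -0.018, 0.19] angular [0.0, -0.0, -0.054] rows 4
```

```bash
python3 -m inch '[{"jaw":1,"travel":[0.014,-0.018,0.087],"angular":[0,0,-0.054]},{"jaw":1,"travel":[0.014,-0.018,0.087],"angular":[0,0,-0.054]},{"jaw":1,"travel":[0.014,-0.018,0.087],"angular":[0,0,-0.054]},{"jaw":1,"travel":[0.014,-0.018,0.087],"angular":[0,0,-0.054]},{"jaw":1,"travel":[0.014,-0.018,0.14],"angular":[0,0,-0.054]},{"jaw":1,"travel":[0.014,-0.018,0.19],"angular":[0,0,-0.054]},{"jaw":1,"travel":[0.014,-0.018,0.19],"angular":[0,0,-0.054]}]'; cat > arc.sh <<'E'
# arc.sh dx dz angles...: TCP targets in the garage frame offset from the bar at those angles
dx=$1; dz=$2; shift 2
python3 go.py $(python3 -c "
import sys,math
for a in sys.argv[3:]:
    a=math.radians(float(a)); print('g%.1f,0,%.1f,0'%(135*math.cos(a)+float(sys.argv[1]),40+135*math.sin(a)+float(sys.argv[2])))" $dx $dz "$@")
E
bash arc.sh -19.5 -6 142 137 132 127 122 117 112 107
```

```text
time: 2.9
tool_pos: [433.9, -226.7, 116.0]
tool_rot: [0.23, 0.973, 0.0, -0.002]
force: [-0.1, 0.5, 1.1]
width: -0.4
finger_force: 0.0
t 2.9 pos [ 433.9 -226.7  116. ] yaw 63.5 F [-0.1  0.5  1.1] w -0.4 ff 0.0
g-125.9,0,117.1,0 travel [-0.001, 0.017, -0.001] angular [-0.0, -0.002, 0.002] rows 1
g-118.2,0,126.1,0 travel [-0.001, 0.027, -0.013] angular [-0.0, -0.002, 0.002] rows 1
g-109.8,0,134.3,0 travel [-0.001, 0.037, -0.023] angular [-0.0, -0.002, 0.002] rows 1
g-100.7,0,141.8,0 travel [-0.001, 0.049, -0.032] angular [-0.0, -0.002, 0.002] rows 1
g-91.0,0,148.5,0 travel [-0.001, 0.061, -0.041] angular [-0.0, -0.002, 0.002] rows 2
g-80.8,0,154.3,0 travel [-0.001, 0.073, -0.048] angular [-0.0, -0.002, 0.002] rows 2
g-70.1,0,159.2,0 travel [-0.001, 0.087, -0.054] angular [-0.0, -0.002, 0.002] rows 2
g-59.0,0,163.1,0 travel [-0.001, 0.101, -0.059] angular [-0.0, -0.002, 0.002] rows 2
```

```bash
python3 -m inch '[{"jaw":1,"travel":[0,0.017,-0.001],"angular":[0,0,0]},{"jaw":1,"travel":[0,0.027,-0.013],"angular":[0,0,0]},{"jaw":1,"travel":[0,0.037,-0.023],"angular":[0,0,0]},{"jaw":1,"travel":[0,0.049,-0.032],"angular":[0,0,0]},{"jaw":1,"travel":[0,0.061,-0.041],"angular":[0,0,0]},{"jaw":1,"travel":[0,0.073,-0.048],"angular":[0,0,0]},{"jaw":1,"travel":[0,0.087,-0.054],"angular":[0,0,0]},{"jaw":1,"travel":[0,0.101,-0.059],"angular":[0,0,0]}]';bash arc.sh -19.5 -6 101 95 89 83 77 71 65 59 57
```

```text
time: 3.7
tool_pos: [471.2, -154.4, 167.2]
tool_rot: [0.23, 0.973, -0.0, 0.001]
force: [-2.4, -4.6, 6.9]
width: 0.0
finger_force: 3.1
t 3.7 pos [ 471.2 -154.4  167.2] yaw 63.5 F [-2.4 -4.6  6.9] w 0.0 ff 3.1
g-45.3,0,166.5,0 travel [-0.0, 0.016, 0.001] angular [-0.0, 0.002, 0.002] rows 1
g-31.3,0,168.5,0 travel [-0.0, 0.034, -0.002] angular [-0.0, 0.002, 0.002] rows 1
g-17.1,0,169.0,0 travel [-0.0, 0.051, -0.002] angular [-0.0, 0.002, 0.002] rows 1
g-3.0,0,168.0,0 travel [-0.0, 0.069, -0.001] angular [-0.0, 0.002, 0.002] rows 2
g10.9,0,165.5,0 travel [-0.0, 0.086, 0.002] angular [-0.0, 0.002, 0.002] rows 2
g24.5,0,161.6,0 travel [-0.0, 0.103, 0.007] angular [-0.0, 0.002, 0.002] rows 2
g37.6,0,156.4,0 travel [-0.0, 0.12, 0.013] angular [-0.0, 0.002, 0.002] rows 2
g50.0,0,149.7,0 travel [-0.0, 0.135, 0.022] angular [-0.0, 0.002, 0.002] rows 3
g54.0,0,147.2,0 travel [-0.0, 0.14, 0.025] angular [-0.0, 0.002, 0.002] rows 3
```

```bash
python3 -m inch '[{"jaw":1,"travel":[0,0,0],"angular":[0,0,0]},{"jaw":1,"travel":[0,0,0],"angular":[0,0,0]}]';python3 wr.py w2; python3 - <<'E'
import cv2
a=cv2.imread("pics/w2.png"); cv2.imwrite("pics/w2c.png",a)
E
```

```text
time: 3.9
tool_pos: [471.0, -154.2, 166.2]
tool_rot: [0.229, 0.973, 0.0, 0.001]
force: [-0.5, -0.3, 0.5]
width: 0.1
finger_force: 0.0
```

View pics/w2.png

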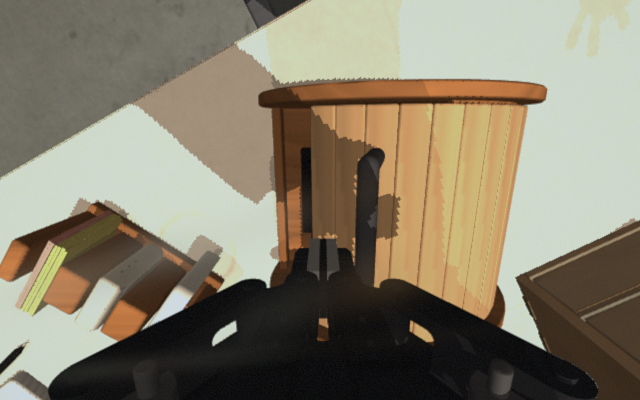

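The cover has moved: the bar is at u≈370 with the fingers at u≈323 in front of it, and the dark bay shows at (305,190). I'll keep pushing.

```bash
python3 -m inch '[{"jaw":1,"travel":[0,0.016,0.003],"angular":[0,0,0]},{"jaw":1,"travel":[0,0.034,0.003],"angular":[0,0,0]},{"jaw":1,"travel":[0,0.051,0.003],"angular":[0,0,0]},{"jaw":1,"travel":[0,0.069,0.003],"angular":[0,0,0]},{"jaw":1,"travel":[0,0.086,0.005],"angular":[0,0,0]},{"jaw":1,"travel":[0,0.103,0.009],"angular":[0,0,0]},{"jaw":1,"travel":[0,0.12,0.015],"angular":[0,0,0]},{"jaw":1,"travel":[0,0.12,0.015],"angular":[0,0,0]}]';bash arc.sh -19.5 -6 63 61 59 57 55
```

```text
time: 4.75
tool_pos: [513.8, -66.8, 152.3]
tool_rot: [0.228, 0.974, 0.001, -0.0]
force: [-0.1, -0.4, -0.4]
width: 0.2
finger_force: 0.0
t 4.8 pos [513.8 -66.8 152.3] yaw 63.6 F [-0.1 -0.4 -0.4] w 0.2 ff 0.0
g41.8,0,154.3,0 travel [-0.002, 0.003, -0.003] angular [0.001, -0.0, 0.004] rows 1
g45.9,0,152.1,0 travel [-0.002, 0.008, 0.0] angular [0.001, -0.0, 0.004] rows 1
g50.0,0,149.7,0 travel [-0.002, 0.014, 0.003] angular [0.001, -0.0, 0.004] rows 1
g54.0,0,147.2,0 travel [-0.002, 0.019, 0.006] angular [0.001, -0.0, 0.004] rows 1
g57.9,0,144.6,0 travel [-0.002, 0.023, 0.01] angular [0.001, -0.0, 0.004] rows 1
```

```bash
python3 -m inch '[{"jaw":1,"travel":[0,0.005,-0.001],"angular":[0,0,0]},{"jaw":1,"travel":[0,0.01,0.001],"angular":[0,0,0]},{"jaw":1,"travel":[0,0.014,0.003],"angular":[0,0,0]},{"jaw":1,"travel":[0,0.019,0.005],"angular":[0,0,0]},{"jaw":1,"travel":[0,0.019,0.005],"angular":[0,0,0]}]'; python3 go.py
```

```text
time: 5.25
tool_pos: [519.4, -56.8, 148.8]
tool_rot: [0.23, 0.973, -0.001, -0.0]
force: [-5.2, -10.0, 4.3]
width: 0.1
finger_force: 5.8
t 5.2 pos [519.4 -56.8 148.8] yaw 63.4 F [ -5.2 -10.    4.3] w 0.1 ff 5.8
```

```bash
python3 -m inch '[{"jaw":1,"travel":[0,0.003,0.001],"angular":[0,0,0]},{"jaw":1,"travel":[0,0.005,0.002],"angular":[0,0,0]}]'; python3 go.py g30,0,152,0 g10,0,240,0 s0,0,240,0
```

```text
time: 5.45
tool_pos: [520.0, -56.2, 147.6]
tool_rot: [0.231, 0.973, -0.004, -0.001]
force: [-17.0, -34.2, 25.6]
width: -0.1
finger_force: 19.5
t 5.5 pos [520.  -56.2 147.6] yaw 63.3 F [-17.  -34.2  25.6] w -0.1 ff 19.5
g30,0,152,0 travel [-0.001, -0.027, -0.005] angular [-0.006, -0.0, 0.0] rows 1
g10,0,240,0 travel [-0.001, -0.053, -0.115] angular [-0.006, -0.0, 0.0] rows 3
s0,0,240,0 travel [-0.104, -0.374, -0.112] angular [-0.003, 0.006, 1.46] rows 15
```

Fully open: the stop was felt at the expected 58° position. Now to the stand, with a wrist picture from above the router.

```bash
python3 -m inch '[{"jaw":1,"travel":[0,-0.027,-0.005],"angular":[0,0,0]},{"jaw":1,"travel":[0,-0.053,-0.06],"angular":[0,0,0]},{"jaw":-1,"travel":[0,-0.053,-0.115],"angular":[0,0,0]},{"jaw":-1,"travel":[-0.03,-0.12,-0.115],"angular":[0,0,0.1]},{"jaw":-1,"travel":[-0.05,-0.18,-0.115],"angular":[0,0,0.2]},{"jaw":-1,"travel":[-0.07,-0.24,-0.115],"angular":[0,0,0.3]},{"jaw":-1,"travel":[-0.09,-0.3,-0.115],"angular":[0,0,0.4]},{"jaw":-1,"travel":[-0.104,-0.36,-0.115],"angular":[0,0,0.5]}]'; python3 go.py s0,0,200,0
```

```text
time: 6.25
tool_pos: [469.6, -339.1, 239.5]
tool_rot: [0.572, 0.82, 0.0, 0.001]
force: [1.2, 0.9, 0.6]
width: 84.8
finger_force: 0.0
t 6.2 pos [ 469.6 -339.1  239.5] yaw 20.2 F [1.2 0.9 0.6] w 84.8 ff 0.0
s0,0,200,0 travel [-0.02, -0.02, 0.049] angular [0.001, -0.0, 0.959] rows 10
```

```bash
python3 -m inch '[{"jaw":-1,"travel":[-0.02,-0.02,0.02],"angular":[0,0,0.1]},{"jaw":-1,"travel":[-0.02,-0.02,0.02],"angular":[0,0,0.2]},{"jaw":-1,"travel":[-0.02,-0.02,0.02],"angular":[0,0,0.3]},{"jaw":-1,"travel":[-0.02,-0.02,0.02],"angular":[0,0,0.4]},{"jaw":-1,"travel":[-0.02,-0.02,0.02],"angular":[0,0,0.5]},{"jaw":-1,"travel":[-0.02,-0.02,0.02],"angular":[0,0,0.6]},{"jaw":-1,"travel":[-0.02,-0.02,0.02],"angular":[0,0,0.7]},{"jaw":-1,"travel":[-0.02,-0.02,0.02],"angular":[0,0,0.8]}]'; python3 -m inch '[{"jaw":-1,"travel":[0,0,0],"angular":[0,0,0.08]},{"jaw":-1,"travel":[0,0,0],"angular":[0,0,0.16]},{"jaw":-1,"travel":[0,0,0],"angular":[0,0,0.16]}]'; python3 wr.py w3; python3 go.py s0,0,110,0 s0,0,49,0; python3 - <<'E'
from h import *
addw("w3"); s=(460,-360.1,-1.086)
P=np.array([proj("w3",place(s,(x,y,87))) for x,y in((28,10),(28,-10),(-28,-10),(-28,10))]);print(np.round(P))
for nm,y,L in(("drive",52,91),("pad",-52,87)): print(nm,proj("w3",place(s,(0,y,L))))
c=P.mean(0);im=cv2.imread("pics/w3.png");x,y=(c-[80,75]).astype(int)
x,y=max(x,0),max(y,0); cr=im[y:y+150,x:x+160]; print(x,y)
hsv=cv2.cvtColor(im,cv2.COLOR_BGR2HSV); m=((hsv[...,1]<60)&(hsv[...,2]>120)).astype(np.uint8)
n,l,st,ce=cv2.connectedComponentsWithStats(m)
for i in range(1,n):
    if st[i,4]>150: print(st[i],ce[i].round(),cv2.minAreaRect(np.argwhere(l==i)[:,::-1].astype(np.float32)))
E
```

```text
time: 7.05
tool_pos: [460.7, -357.7, 223.4]
tool_rot: [0.935, 0.354, 0.0, 0.0]
force: [0.4, 0.2, -0.2]
width: 85.2
finger_force: 0.0
time: 7.35
tool_pos: [460.8, -357.5, 223.3]
tool_rot: [0.97, 0.241, 0.0, 0.0]
force: [-0.4, -0.5, 0.2]
width: 85.6
finger_force: 0.0
t 7.4 pos [ 460.7 -357.6  223.3] yaw -61.8 F [0.5 0.2 0. ] w 85.2 ff 0.0
s0,0,110,0 travel [-0.002, 0.002, 0.142] angular [0.0, -0.0, 0.005] rows 3
s0,0,49,0 travel [-0.002, 0.002, 0.218] angular [0.0, -0.0, 0.005] rows 4
[[354. 187.]
 [353. 208.]
 [294. 208.]
 [294. 187.]]
drive [324.02448396 142.13770696]
pad [323.59478617 248.12424961]
243 122
[     0      0    640    383 100483] [398. 152.] ((319.5, 191.0), (382.0, 639.0), 90.0)
[   0  266   93   58 1231] [ 46. 292.] ((41.1745491027832, 297.2189025878906), (99.91962432861328, 28.012306213378906), 22.38013458251953)
[ 27 302  34  26 547] [ 43. 316.] ((44.63197326660156, 317.2457275390625), (30.24964141845703, 25.200313568115234), 13.392498016357422)
[485 364  33  23 333] [501. 373.] ((502.75189208984375, 372.81756591796875), (36.97227096557617, 12.324090957641602), 25.016895294189453)
```

```bash
python3 - <<'E'
import cv2,numpy as np
im=cv2.imread("pics/w3.png").astype(int)
sat=im.max(2)-im.min(2)
for v in range(120,270,4): print(v,[(im[v,u].tolist()[::-1]) for u in (310,324,338)])
print("row197",[(u,im[197,u].tolist()[::-1]) for u in range(270,380,5)])
E
```

```text
120 [[127, 79, 42], [149, 93, 53], [157, 98, 56]]
124 [[119, 75, 43], [141, 88, 47], [155, 97, 55]]
128 [[88, 51, 28], [75, 45, 26], [72, 46, 24]]
132 [[107, 100, 92], [84, 79, 69], [95, 88, 79]]
136 [[181, 191, 185], [182, 193, 193], [184, 193, 187]]
140 [[182, 192, 182], [183, 192, 210], [182, 192, 211]]
144 [[184, 194, 210], [182, 192, 209], [181, 191, 209]]
148 [[184, 193, 193], [183, 194, 195], [181, 190, 199]]
152 [[53, 32, 18], [49, 31, 17], [51, 35, 23]]
156 [[112, 70, 39], [97, 62, 34], [75, 48, 23]]
160 [[172, 108, 59], [167, 104, 59], [155, 97, 55]]
164 [[174, 109, 61], [165, 104, 58], [158, 99, 56]]
168 [[177, 112, 62], [171, 108, 62], [167, 105, 58]]
172 [[180, 113, 65], [169, 107, 60], [169, 107, 63]]
176 [[177, 113, 64], [169, 106, 63], [165, 106, 63]]
180 [[176, 112, 65], [169, 107, 64], [166, 107, 66]]
184 [[105, 80, 62], [123, 86, 62], [123, 84, 58]]
188 [[163, 151, 130], [155, 141, 123], [149, 134, 117]]
192 [[180, 190, 195], [181, 191, 197], [181, 190, 198]]
196 [[180, 189, 190], [180, 188, 191], [182, 192, 192]]
200 [[182, 190, 186], [181, 189, 188], [182, 190, 1
[... 681 characters left out ...]
 22], [58, 40, 27]]
260 [[79, 49, 28], [84, 54, 32], [85, 58, 37]]
264 [[92, 58, 32], [107, 69, 39], [107, 70, 45]]
268 [[86, 56, 33], [103, 67, 43], [104, 69, 46]]
row197 [(270, [181, 190, 176]), (275, [182, 191, 177]), (280, [182, 191, 175]), (285, [182, 191, 177]), (290, [180, 190, 178]), (295, [181, 189, 177]), (300, [181, 187, 170]), (305, [181, 190, 190]), (310, [181, 189, 190]), (315, [182, 191, 190]), (320, [180, 188, 189]), (325, [180, 188, 190]), (330, [182, 190, 192]), (335, [181, 190, 191]), (340, [181, 190, 188]), (345, [181, 189, 185]), (350, [180, 189, 185]), (355, [176, 176, 150]), (360, [183, 184, 156]), (365, [180, 188, 172]), (370, [181, 190, 180]), (375, [183, 191, 179])]
```

Router rows match the prediction, so I'll descend, grip its edges and lift.

```bash
python3 -m inch '[{"jaw":-1,"travel":[-0.001,0.004,0.06],"angular":[0,0,0.005]},{"jaw":-1,"travel":[-0.001,0.004,0.11],"angular":[0,0,0.005]},{"jaw":-1,"travel":[-0.001,0.004,0.15],"angular":[0,0,0.005]},{"jaw":-1,"travel":[-0.001,0.004,0.185],"angular":[0,0,0.005]},{"jaw":-1,"travel":[-0.001,0.004,0.215],"angular":[0,0,0.005]},{"jaw":-1,"travel":[-0.001,0.004,0.215],"angular":[0,0,0.005]}]'; python3 -m inch '[{"jaw":0.2,"travel":[0,0,0],"angular":[0,0,0]},{"jaw":0.4,"travel":[0,0,0],"angular":[0,0,0]},{"jaw":0.6,"travel":[0,0,0],"angular":[0,0,0]},{"jaw":1,"travel":[0,0,0],"angular":[0,0,0]},{"jaw":1,"travel":[0,0,0],"angular":[0,0,0]}]'; python3 go.py s0,0,160,0
```

```text
time: 8.0
tool_pos: [460.3, -360.0, 48.8]
tool_rot: [0.971, 0.24, -0.001, -0.002]
force: [0.2, -0.1, 0.5]
width: 85.3
finger_force: 0.0
time: 8.5
tool_pos: [461.7, -361.3, 52.9]
tool_rot: [0.971, 0.239, 0.001, 0.001]
force: [-0.6, 0.6, 8.1]
width: 54.5
finger_force: 63.6
t 8.5 pos [ 461.7 -361.3   52.9] yaw -62.4 F [-0.6  0.6  8.1] w 54.5 ff 63.6
s0,0,160,0 travel [-0.001, -0.002, -0.134] angular [0.001, -0.001, -0.002] rows 3
```

```bash
python3 -m inch '[{"jaw":1,"travel":[0,0,-0.02],"angular":[0,0,0]},{"jaw":1,"travel":[0,0,-0.05],"angular":[0,0,0]},{"jaw":1,"travel":[0,0,-0.09],"angular":[0,0,0]},{"jaw":1,"travel":[0,0,-0.13],"angular":[0,0,0]},{"jaw":1,"travel":[0,0,-0.134],"angular":[0,0,0]}]'; python3 go.py 385,-270,155,-26.75 385,-270,50,-26.75
```

```text
time: 9.0
tool_pos: [462.3, -362.0, 163.1]
tool_rot: [0.971, 0.239, 0.002, 0.002]
force: [0.1, -0.1, -1.3]
width: 54.4
finger_force: 63.3
t 9.0 pos [ 462.3 -362.   163.1] yaw -62.4 F [ 0.1 -0.1 -1.3] w 54.4 ff 63.3
385,-270,155,-26.75 travel [-0.032, -0.147, 0.009] angular [0.004, -0.001, -0.415] rows 5
385,-270,50,-26.75 travel [-0.033, -0.147, 0.14] angular [0.004, -0.001, -0.415] rows 5
```

```bash
python3 -m inch '[{"jaw":1,"travel":[-0.006,-0.03,0],"angular":[0.001,0,-0.08]},{"jaw":1,"travel":[-0.013,-0.06,0],"angular":[0.002,0,-0.16]},{"jaw":1,"travel":[-0.02,-0.1,0.009],"angular":[0.003,0,-0.25]},{"jaw":1,"travel":[-0.028,-0.13,0.03],"angular":[0.004,0,-0.34]},{"jaw":1,"travel":[-0.032,-0.147,0.07],"angular":[0.004,0,-0.415]},{"jaw":1,"travel":[-0.032,-0.147,0.11],"angular":[0.004,0,-0.415]},{"jaw":1,"travel":[-0.032,-0.147,0.135],"angular":[0.004,0,-0.415]},{"jaw":1,"travel":[-0.032,-0.147,0.135],"angular":[0.004,0,-0.415]}]'; python3 go.py 385,-270,43,-26.75 385,-270,41,-26.75
```

```text
time: 9.8
tool_pos: [383.5, -268.0, 49.1]
tool_rot: [0.851, 0.525, -0.001, -0.004]
force: [0.0, -0.2, -0.2]
width: 54.4
finger_force: 63.4
t 9.8 pos [ 383.5 -268.    49.1] yaw -26.7 F [ 0.  -0.2 -0.2] w 54.4 ff 63.4
385,-270,43,-26.75 travel [-0.001, 0.003, 0.008] angular [-0.005, -0.001, 0.0] rows 1
385,-270,41,-26.75 travel [-0.001, 0.003, 0.01] angular [-0.005, -0.001, 0.0] rows 1
```

```bash
python3 -m inch '[{"jaw":1,"travel":[0,0,0.004],"angular":[-0.005,0,0]},{"jaw":1,"travel":[0,0,0.008],"angular":[-0.005,0,0]},{"jaw":1,"travel":[0,0,0.008],"angular":[-0.005,0,0]}]'; python3 -m inch '[{"jaw":1,"travel":[0,0,0.002],"angular":[0,0,0]},{"jaw":1,"travel":[0,0,0.002],"angular":[0,0,0]}]'
```

```text
time: 10.1
tool_pos: [384.2, -268.7, 44.6]
tool_rot: [0.852, 0.524, 0.001, 0.001]
force: [0.2, 0.2, -1.3]
width: 54.1
finger_force: 63.4
time: 10.3
tool_pos: [384.1, -268.6, 42.7]
tool_rot: [0.852, 0.524, 0.001, 0.0]
force: [0.1, 0.2, -0.9]
width: 54.4
finger_force: 63.4
```

```bash
python3 -m inch '[{"jaw":1,"travel":[0,0,0.0015],"angular":[0,0,0]},{"jaw":1,"travel":[0,0,0.0015],"angular":[0,0,0]}]'; python3 -m inch '[{"jaw":1,"travel":[0,0,0.0015],"angular":[0,0,0]},{"jaw":1,"travel":[0,0,0.0015],"angular":[0,0,0]}]';  python3 -m inch '[{"jaw":1,"travel":[0,0,0.0015],"angular":[0,0,0]},{"jaw":1,"travel":[0,0,0.0015],"angular":[0,0,0]}]'
```

```text
time: 10.5
tool_pos: [384.0, -268.5, 41.3]
tool_rot: [0.852, 0.524, 0.001, 0.0]
force: [0.5, 0.6, -0.3]
width: 54.1
finger_force: 63.4
time: 10.7
tool_pos: [384.0, -268.6, 40.9]
tool_rot: [0.852, 0.524, 0.001, 0.001]
force: [-2.1, 2.1, 24.1]
width: 54.5
finger_force: 65.5
time: 10.9
tool_pos: [384.0, -268.6, 40.8]
tool_rot: [0.852, 0.524, 0.001, 0.001]
force: [-5.9, 6.2, 60.9]
width: 54.6
finger_force: 69.2
```

```bash
python3 -m inch '[{"jaw":1,"travel":[0,0,-0.0028],"angular":[0,0,0]},{"jaw":0.2,"travel":[0,0,-0.0028],"angular":[0,0,0]},{"jaw":-0.2,"travel":[0,0,-0.0028],"angular":[0,0,0]},{"jaw":-0.6,"travel":[0,0,-0.0028],"angular":[0,0,0]},{"jaw":-1,"travel":[0,0,-0.0028],"angular":[0,0,0]}]'; python3 go.py 384,-268.6,150,-26.7 384,-268.6,150,30 384,-268.6,150,63.25
```

```text
time: 11.4
tool_pos: [383.9, -268.5, 41.0]
tool_rot: [0.852, 0.524, 0.001, 0.0]
force: [-0.6, 0.0, -0.1]
width: 80.8
finger_force: 0.0
t 11.4 pos [ 383.9 -268.5   41. ] yaw -26.8 F [-0.6  0.  -0.1] w 80.8 ff 0.0
384,-268.6,150,-26.7 travel [0.0, 0.0, -0.136] angular [0.001, -0.001, -0.001] rows 3
384,-268.6,150,30 travel [0.0, 0.0, -0.136] angular [0.002, -0.001, -0.66] rows 7
384,-268.6,150,63.25 travel [0.0, 0.0, -0.136] angular [0.002, -0.0, -1.047] rows 11
```

```bash
python3 -m inch '[{"jaw":-1,"travel":[0,0,-0.02],"angular":[0,0,0]},{"jaw":-1,"travel":[0,0,-0.07],"angular":[0,0,0]},{"jaw":-1,"travel":[0,0,-0.11],"angular":[0,0,0]},{"jaw":-1,"travel":[0,0,-0.136],"angular":[0,0,-0.1]},{"jaw":-1,"travel":[0,0,-0.136],"angular":[0,0,-0.2]},{"jaw":-1,"travel":[0,0,-0.136],"angular":[0,0,-0.3]},{"jaw":-1,"travel":[0,0,-0.136],"angular":[0,0,-0.4]},{"jaw":-1,"travel":[0,0,-0.136],"angular":[0,0,-0.5]}]'; python3 -m inch '[{"jaw":-1,"travel":[0,0,0],"angular":[0,0,-0.1]},{"jaw":-1,"travel":[0,0,0],"angular":[0,0,-0.2]},{"jaw":-1,"travel":[0,0,0],"angular":[0,0,-0.3]},{"jaw":-1,"travel":[0,0,0],"angular":[0,0,-0.4]},{"jaw":-1,"travel":[0,0,0],"angular":[0,0,-0.5]},{"jaw":-1,"travel":[0,0,0],"angular":[0,0,-0.547]},{"jaw":-1,"travel":[0,0,0],"angular":[0,0,-0.547]}]'; python3 wr.py w4;  python3 go.py 384,-268.6,150,63.25 384,-268.6,52,63.25
python3 - <<'E'
from h import *
addw("w4"); s=(384,-268.6,np.radians(-26.75))
P=np.array([proj("w4",place(s,(x,y,75))) for x,y in((28,10),(28,-10),(-28,-10),(-28,10))]);print(np.round(P))
im=cv2.imread("pics/w4.png"); c=P.mean(0).astype(int); cv2.polylines(im,[P.round().astype(int).reshape(-1,1,2)],True,(0,0,255),1)
for (u,v) in(np.r_[c]+[0,0],): pass
cv2.imwrite("pics/w4o.png",cv2.resize(im[60:380,160:500],None,fx=1.8,fy=1.8))
E
```

```text
time: 12.2
tool_pos: [383.7, -268.7, 149.9]
tool_rot: [0.598, 0.802, 0.001, 0.001]
force: [0.3, 0.5, -0.7]
width: 85.7
finger_force: 0.0
time: 12.9
tool_pos: [383.5, -268.7, 149.7]
tool_rot: [0.231, 0.973, 0.001, 0.001]
force: [-0.4, 0.1, -0.2]
width: 85.5
finger_force: 0.0
t 12.9 pos [ 383.6 -268.7  149.8] yaw 63.1 F [ 0.1 -0.2 -0.1] w 85.4 ff 0.0
384,-268.6,150,63.25 travel [-0.0, 0.0, -0.0] angular [0.001, 0.001, -0.002] rows 1
384,-268.6,52,63.25 travel [-0.0, 0.0, 0.122] angular [0.001, 0.001, -0.002] rows 2
[[336. 249.]
 [310. 249.]
 [309. 177.]
 [337. 177.]]
```

View pics/w4o.png

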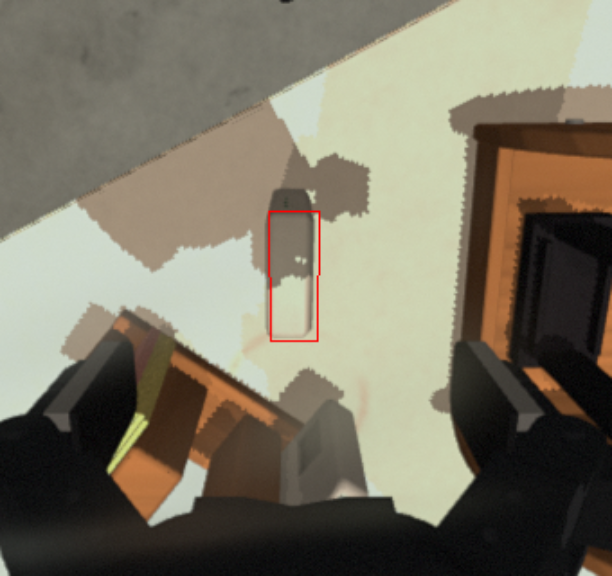

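The router stands upright at (292,275), within about 2 px of where I expected it, and the open bay is visible on the right at (560,300). I'll regrasp it by the broad faces near the top.

```bash
python3 -m inch '[{"jaw":-1,"travel":[0,-0.002,0.05],"angular":[0,0,0]},{"jaw":-0.6,"travel":[0,-0.002,0.09],"angular":[0,0,0]},{"jaw":-0.2,"travel":[0,-0.002,0.115],"angular":[0,0,0]},{"jaw":0.1,"travel":[0,-0.002,0.121],"angular":[0,0,0]},{"jaw":0.2,"travel":[0,-0.002,0.121],"angular":[0,0,0]},{"jaw":0.3,"travel":[0,-0.002,0.121],"angular":[0,0,0]},{"jaw":0.4,"travel":[0,-0.002,0.121],"angular":[0,0,0]},{"jaw":0.5,"travel":[0,-0.002,0.121],"angular":[0,0,0]}]'; python3 -m inch '[{"jaw":0.6,"travel":[0,0,0],"angular":[0,0,0]},{"jaw":0.7,"travel":[0,0,0],"angular":[0,0,0]},{"jaw":1,"travel":[0,0,0],"angular":[0,0,0]},{"jaw":1,"travel":[0,0,0],"angular":[0,0,0]}]'; python3 go.py g-140,0,200,0
```

```text
time: 13.75
tool_pos: [383.4, -270.3, 53.8]
tool_rot: [0.232, 0.973, 0.001, 0.002]
force: [0.7, 0.6, 0.2]
width: 21.2
finger_force: 0.0
time: 14.15
tool_pos: [383.4, -270.3, 53.9]
tool_rot: [0.232, 0.973, 0.0, 0.002]
force: [-1.2, 0.3, 13.3]
width: 19.4
finger_force: 58.9
t 14.2 pos [ 383.4 -270.3   53.9] yaw 63.2 F [-1.2  0.3 13.3] w 19.4 ff 58.9
g-140,0,200,0 travel [-0.033, 0.077, -0.182] angular [0.001, 0.002, -0.001] rows 4
```

Gripped at 19.4 mm. I'll hover in front of and above the bay and take a picture to refine the bay pose.

```bash
python3 -m inch '[{"jaw":1,"travel":[0,0,-0.03],"angular":[0,0,0]},{"jaw":1,"travel":[0,0,-0.08],"angular":[0,0,0]},{"jaw":1,"travel":[-0.01,0.02,-0.14],"angular":[0,0,0]},{"jaw":1,"travel":[-0.02,0.06,-0.19],"angular":[0,0,0]},{"jaw":1,"travel":[-0.033,0.096,-0.22],"angular":[0,0,0]},{"jaw":1,"travel":[-0.033,0.096,-0.22],"angular":[0,0,0]},{"jaw":1,"travel":[-0.033,0.096,-0.22],"angular":[0,0,0]}]'; python3 wr.py w5; python3 go.py g-54,0,180,0
python3 - <<'E'
from h import *
addw("w5"); g=(497.4,-102.4,1.104)
im=cv2.imread("pics/w5.png"); raw=im.copy()
F=4
big=cv2.resize(raw,None,fx=F,fy=F,interpolation=cv2.INTER_CUBIC); ov=big.copy()
def L(P,col,cl=True):
    q=np.array([(proj("w5",place(g,X))+.5)*F-.5 for X in P]).round().astype(int); cv2.polylines(ov,[q.reshape(-1,1,2)],cl,col,1)
for sg in(1,-1): L([(-54+a,sg*b,96) for a,b in((-12,31),(12,31),(12,39),(-12,39))],(0,255,0))
L([(-107,y,32) for y in(-78,78)],(255,255,0),False)
for sg in(1,-1): L([(107*np.cos(a),sg*87,40+107*np.sin(a)) for a in np.linspace(np.pi,1.2,20)],(255,255,0),False)
c=proj("w5",place(g,(-54,0,80))); print(c, [proj("w5",place(g,(-54+a,b,96))).round(1).tolist() for a,b in((-12,31),(12,31),(-12,-31),(12,-31))])
x=int(c[0]*F)-200; y=int(c[1]*F)-300
cv2.imwrite("pics/w5o.png",np.hstack([big[y:y+600,x:x+400],ov[y:y+600,x:x+400]])); print(x,y)
E
```

```text
time: 14.85
tool_pos: [440.9, -213.4, 229.7]
tool_rot: [0.231, 0.973, 0.0, 0.001]
force: [-0.3, -0.5, -1.0]
width: 19.0
finger_force: 59.0
t 14.9 pos [ 440.3 -213.9  229.1] yaw 63.2 F [-0.2  0.3 -0.5] w 19.2 ff 59.0
g-54,0,180,0 travel [-0.001, 0.089, 0.061] angular [0.001, 0.001, -0.001] rows 2
[393.51825544 190.41250575] [[386.7, 161.4], [413.1, 161.4], [382.8, 225.6], [407.7, 225.6]]
1374 461
```

View pics/w5o.png

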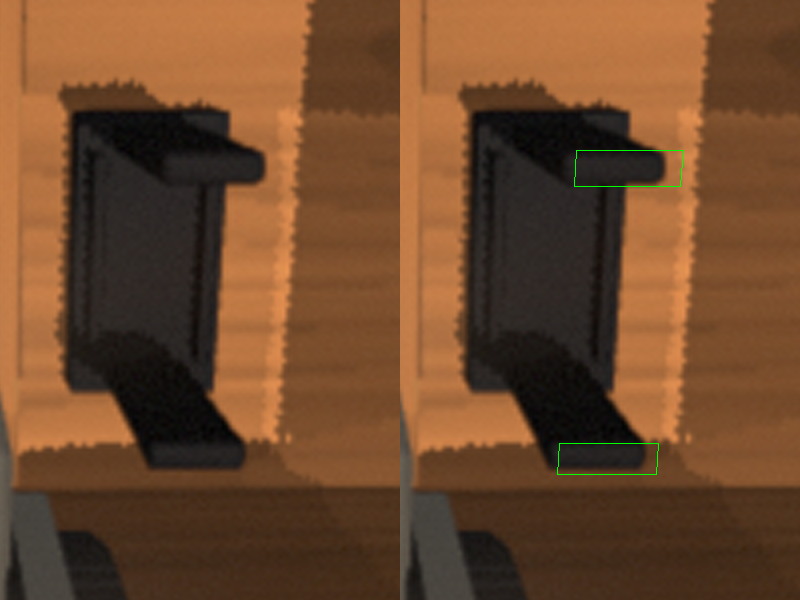

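The guide tops lie about 3 mm nearer the mouth than predicted, with centres at (613,166)/(597,456) against (629,168)/(607,459), and turned about +0.8°. Lateral error is about 0. I'll check camera bias against the router in hand.

```bash
python3 - <<'E'
from h import *
d=json.load(open("pics/w5.json")); T=np.linalg.inv(np.array(d["T"])); K=np.array(d["K"])
im=cv2.imread("pics/w5.png").astype(int)
pr=lambda X:(lambda p:p[:2]/p[2])(K@(T[:3,:3]@np.array(X,float)+T[:3,3]))
for z in(20,35,50):
    a,b=pr((28,-10,z)),pr((28,10,z)); v=int(round(a[1])); print(z,a.round(1),b.round(1),[(u,int(im[v,u].sum()//3),int(im[v,u].max()-im[v,u].min())) for u in range(int(a[0])-6,int(b[0])+8,2)])
E
```

```text
20 [303.6 195.8] [340.8 195.9] [(297, 215, 29), (299, 215, 29), (301, 216, 30), (303, 215, 31), (305, 216, 32), (307, 113, 20), (309, 92, 18), (311, 92, 19), (313, 91, 19), (315, 92, 20), (317, 94, 20), (319, 90, 21), (321, 91, 20), (323, 91, 20), (325, 92, 20), (327, 93, 21), (329, 92, 21), (331, 93, 22), (333, 90, 21), (335, 87, 22), (337, 81, 20), (339, 93, 24), (341, 59, 42), (343, 128, 115), (345, 131, 121), (347, 125, 116)]
35 [305.2 189.4] [339.2 189.4] [(299, 215, 30), (301, 215, 30), (303, 213, 31), (305, 215, 29), (307, 216, 31), (309, 97, 20), (311, 89, 20), (313, 87, 20), (315, 90, 19), (317, 91, 20), (319, 88, 20), (321, 89, 20), (323, 87, 20), (325, 89, 20), (327, 88, 21), (329, 88, 22), (331, 86, 20), (333, 86, 19), (335, 109, 21), (337, 124, 34), (339, 123, 33), (341, 57, 39), (343, 129, 116), (345, 131, 119)]
50 [306.6 184. ] [338. 184.] [(300, 217, 30), (302, 216, 30), (304, 216, 30), (306, 217, 29), (308, 216, 29), (310, 217, 29), (312, 218, 30), (314, 217, 31), (316, 217, 31), (318, 218, 29), (320, 217, 31), (322, 217, 31), (324, 218, 30), (326, 217, 32), (328, 217, 31), (330, 216, 31), (332, 216, 30), (334, 216, 30), (336, 198, 33), (338, 125, 35), (340, 74, 29), (342, 103, 96), (344, 130, 120)]
```

```bash
sed -i "s/'g':(497.4,-102.4,1.104)/'g':(494.8,-105.0,1.117)/" go.py; python3 go.py g-54,0,190,0 g-54,0,155,0
```

```text
t 14.9 pos [ 440.3 -213.9  229.1] yaw 63.2 F [-0.2  0.3 -0.5] w 19.2 ff 59.0
g-54,0,190,0 travel [-0.0, 0.085, 0.049] angular [0.001, 0.001, -0.009] rows 2
g-54,0,155,0 travel [-0.0, 0.085, 0.093] angular [0.001, 0.001, -0.009] rows 3
```

```bash
python3 -m inch '[{"jaw":1,"travel":[0,0.04,0.03],"angular":[0.001,0.001,-0.009]},{"jaw":1,"travel":[0,0.075,0.049],"angular":[0.001,0.001,-0.009]},{"jaw":1,"travel":[0,0.085,0.075],"angular":[0.001,0.001,-0.009]},{"jaw":1,"travel":[0,0.085,0.093],"angular":[0.001,0.001,-0.009]},{"jaw":1,"travel":[0,0.085,0.093],"angular":[0.001,0.001,-0.009]}]';python3 -m inch '[{"jaw":1,"travel":[0,0,0],"angular":[0,0,0]},{"jaw":1,"travel":[0,0,0],"angular":[0,0,0]}]'; python3 go.py g-54,0,120,0 g-54,0,85,0
```

```text
time: 15.4
tool_pos: [470.4, -153.0, 153.1]
tool_rot: [0.225, 0.974, 0.0, -0.002]
force: [0.8, -0.4, -0.5]
width: 19.0
finger_force: 58.9
time: 15.6
tool_pos: [471.7, -153.2, 155.6]
tool_rot: [0.225, 0.974, 0.0, 0.0]
force: [-0.4, -0.7, -0.7]
width: 18.9
finger_force: 58.9
t 15.6 pos [ 471.7 -153.2  155.6] yaw 63.9 F [-0.4 -0.7 -0.7] w 18.9 ff 58.9
g-54,0,120,0 travel [0.0, -0.001, 0.044] angular [0.0, 0.001, -0.001] rows 1
g-54,0,85,0 travel [0.001, -0.001, 0.088] angular [0.0, 0.001, -0.001] rows 2
```

```bash
python3 -m inch '[{"jaw":1,"travel":[0,-0.001,0.008],"angular":[0,0,0]},{"jaw":1,"travel":[0,-0.001,0.014],"angular":[0,0,0]},{"jaw":1,"travel":[0,-0.001,0.02],"angular":[0,0,0]},{"jaw":1,"travel":[0,-0.001,0.02],"angular":[0,0,0]}]';python3 -m inch '[{"jaw":1,"travel":[0,0,0.015],"angular":[0,0,0]},{"jaw":1,"travel":[0,0,0.03],"angular":[0,0,0]},{"jaw":1,"travel":[0,0,0.03],"angular":[0,0,0]}]'; python3 go.py g-54,0,90,0
```

```text
time: 16.0
tool_pos: [471.2, -153.4, 138.4]
tool_rot: [0.225, 0.974, 0.0, -0.0]
force: [0.7, 1.2, -1.6]
width: 19.0
finger_force: 58.9
time: 16.3
tool_pos: [470.8, -153.2, 113.4]
tool_rot: [0.225, 0.974, 0.0, -0.001]
force: [-0.1, 0.2, -0.7]
width: 19.3
finger_force: 58.9
t 16.3 pos [ 470.8 -153.2  113.4] yaw 64.0 F [-0.1  0.2 -0.7] w 19.3 ff 58.9
g-54,0,90,0 travel [-0.001, -0.0, 0.029] angular [-0.0, -0.001, 0.0] rows 1
```

```bash
python3 -m inch '[{"jaw":1,"travel":[0,0,0.015],"angular":[0,0,0]},{"jaw":1,"travel":[0,0,0.03],"angular":[0,0,0]},{"jaw":1,"travel":[0,0,0.03],"angular":[0,0,0]}]';python3 -m inch '[{"jaw":1,"travel":[0,0,0.005],"angular":[0,0,0]},{"jaw":1,"travel":[0,0,0.008],"angular":[0,0,0]},{"jaw":1,"travel":[0,0,0.008],"angular":[0,0,0]}]'; python3 go.py g-54,0,78,0
```

```text
time: 16.6
tool_pos: [470.9, -153.2, 89.5]
tool_rot: [0.225, 0.974, 0.0, -0.001]
force: [0.4, 0.2, 0.6]
width: 19.2
finger_force: 58.9
time: 16.9
tool_pos: [471.4, -153.4, 84.6]
tool_rot: [0.225, 0.974, 0.0, 0.0]
force: [-0.4, 0.4, -0.7]
width: 19.2
finger_force: 58.9
t 16.9 pos [ 471.4 -153.4   84.6] yaw 64.0 F [-0.4  0.4 -0.7] w 19.2 ff 58.9
g-54,0,78,0 travel [0.0, -0.0, 0.008] angular [0.0, 0.0, -0.0] rows 1
```

```bash
python3 -m inch '[{"jaw":1,"travel":[0,0,0.004],"angular":[0,0,0]},{"jaw":1,"travel":[0,0,0.007],"angular":[0,0,0]},{"jaw":1,"travel":[0,0,0.007],"angular":[0,0,0]}]';python3 -m inch '[{"jaw":1,"travel":[0,0,0.0012],"angular":[0,0,0]},{"jaw":1,"travel":[0,0,0.0012],"angular":[0,0,0]}]'; python3 go.py g-54,0,78,0
```

```text
time: 17.2
tool_pos: [471.3, -153.4, 78.8]
tool_rot: [0.225, 0.974, 0.0, 0.0]
force: [-0.4, -0.8, -0.1]
width: 18.9
finger_force: 58.9
time: 17.4
tool_pos: [471.5, -153.4, 78.1]
tool_rot: [0.225, 0.974, 0.0, 0.0]
force: [-1.0, -0.1, 0.1]
width: 18.7
finger_force: 59.0
t 17.4 pos [ 471.5 -153.4   78.1] yaw 64.0 F [-1.  -0.1  0.1] w 18.7 ff 59.0
g-54,0,78,0 travel [0.0, -0.0, 0.0] angular [0.0, 0.0, -0.0] rows 1
```

```bash
python3 -m inch '[{"jaw":1,"travel":[0,0,0.0012],"angular":[0,0,0]},{"jaw":1,"travel":[0,0,0.0012],"angular":[0,0,0]}]'; python3 -m inch '[{"jaw":0.48,"travel":[0,0,0],"angular":[0,0,0]},{"jaw":0.4,"travel":[0,0,0],"angular":[0,0,0]},{"jaw":0.2,"travel":[0,0,0],"angular":[0,0,0]},{"jaw":0.1,"travel":[0,0,0],"angular":[0,0,0]},{"jaw":0.0,"travel":[0,0,0],"angular":[0,0,0]},{"jaw":0.0,"travel":[0,0,0],"angular":[0,0,0]}]'; python3 go.py g-54,0,240,0
```

```text
time: 17.6
tool_pos: [471.5, -153.3, 77.9]
tool_rot: [0.225, 0.974, -0.0, 0.001]
force: [-4.6, 0.9, 20.1]
width: 19.1
finger_force: 61.8
time: 18.2
tool_pos: [471.5, -153.4, 77.1]
tool_rot: [0.225, 0.974, 0.0, 0.0]
force: [-1.1, -0.2, -0.2]
width: 42.5
finger_force: 0.0
t 18.2 pos [ 471.5 -153.4   77.1] yaw 64.0 F [-1.1 -0.2 -0.2] w 42.5 ff 0.0
g-54,0,240,0 travel [0.0, -0.0, -0.204] angular [0.0, 0.0, -0.0] rows 4
```

Landed at exactly the expected height and released. Going up, I'll check the router's stance in the image numerically, then move behind the bar.

```bash
python3 -m inch '[{"jaw":0,"travel":[0,0,-0.02],"angular":[0,0,0]},{"jaw":0,"travel":[0,0,-0.05],"angular":[0,0,0]},{"jaw":0,"travel":[0,0,-0.1],"angular":[0,0,0]},{"jaw":0.5,"travel":[0,0,-0.16],"angular":[0,0,0]},{"jaw":1,"travel":[0,0.05,-0.204],"angular":[0,0,0]},{"jaw":1,"travel":[0,0.09,-0.204],"angular":[0,0,0]},{"jaw":1,"travel":[0,0.09,-0.204],"angular":[0,0,0]}]'; python3 wr.py w6; python3 go.py g99,0,240,0 g99,0,151,0; python3 - <<'E'
from h import *
addw("w6"); g=(494.8,-105.0,1.117)
P=np.array([proj("w6",place(g,(-54+x,y,99))) for x,y in((10,28),(10,-28),(-10,-28),(-10,28))]);print(P.round(1).tolist())
im=cv2.imread("pics/w6.png").astype(int); c=P.mean(0).round().astype(int)
lum=lambda u,v:(int(im[v,u].sum()//3),int(im[v,u].max()-im[v,u].min()))
print("row",[(u,)+lum(u,c[1]) for u in range(c[0]-24,c[0]+25,3)]); print("col",[(v,)+lum(c[0],v) for v in range(c[1]-50,c[1]+51,5)])
E
```

```text
time: 18.9
tool_pos: [504.5, -84.8, 241.6]
tool_rot: [0.223, 0.975, 0.001, 0.001]
force: [-0.2, -0.7, -0.7]
width: -0.1
finger_force: 0.0
t 18.9 pos [503.4 -87.  240.7] yaw 64.2 F [-0.1 -0.4 -0.2] w 0.0 ff 0.0
g99,0,240,0 travel [-0.0, 0.099, 0.001] angular [0.001, 0.001, 0.002] rows 2
g99,0,151,0 travel [-0.0, 0.099, 0.112] angular [0.001, 0.001, 0.002] rows 3
[[251.2, 162.5], [254.7, 219.0], [234.5, 219.0], [229.8, 162.5]]
row [(219, 212, 13), (222, 137, 113), (225, 136, 133), (228, 61, 58), (231, 45, 43), (234, 101, 73), (237, 113, 27), (240, 113, 27), (243, 114, 27), (246, 114, 27), (249, 113, 27), (252, 93, 23), (255, 66, 15), (258, 66, 15), (261, 65, 16), (264, 70, 16), (267, 66, 15)]
col [(141, 42, 37), (146, 16, 2), (151, 6, 3), (156, 15, 2), (161, 75, 17), (166, 112, 27), (171, 113, 27), (176, 113, 26), (181, 114, 27), (186, 112, 27), (191, 114, 27), (196, 114, 28), (201, 112, 27), (206, 203, 30), (211, 199, 29), (216, 191, 33), (221, 57, 12), (226, 61, 9), (231, 93, 63), (236, 67, 34), (241, 68, 35)]
```

The router's top appears at exactly the predicted pixels, upright in the bay. Next I go behind the bar and start closing.

```bash
python3 -m inch '[{"jaw":1,"travel":[0,0.05,0],"angular":[0,0,0]},{"jaw":1,"travel":[0,0.099,0],"angular":[0,0,0]},{"jaw":1,"travel":[0,0.099,0.05],"angular":[0,0,0]},{"jaw":1,"travel":[0,0.099,0.09],"angular":[0,0,0]},{"jaw":1,"travel":[0,0.099,0.112],"angular":[0,0,0]},{"jaw":1,"travel":[0,0.099,0.112],"angular":[0,0,0]}]'; bash arc.sh 19.5 -3 58 64 70 76 82 88 94 100
```

```text
time: 19.55
tool_pos: [536.5, -18.4, 148.7]
tool_rot: [0.225, 0.974, -0.001, -0.002]
force: [-0.3, -0.3, 0.5]
width: 0.0
finger_force: 0.0
t 19.6 pos [536.5 -18.4 148.7] yaw 64.0 F [-0.3 -0.3  0.5] w 0.0 ff 0.0
g91.0,0,151.5,0 travel [-0.001, -0.006, -0.004] angular [-0.001, -0.002, -0.0] rows 1
g78.7,0,158.3,0 travel [-0.001, -0.022, -0.012] angular [-0.001, -0.002, -0.0] rows 1
g65.7,0,163.9,0 travel [-0.001, -0.038, -0.019] angular [-0.001, -0.002, -0.0] rows 1
g52.2,0,168.0,0 travel [-0.001, -0.055, -0.024] angular [-0.001, -0.002, -0.0] rows 1
g38.3,0,170.7,0 travel [-0.001, -0.072, -0.027] angular [-0.001, -0.002, -0.0] rows 2
g24.2,0,171.9,0 travel [-0.001, -0.09, -0.029] angular [-0.001, -0.002, -0.0] rows 2
g10.1,0,171.7,0 travel [-0.001, -0.108, -0.029] angular [-0.001, -0.002, -0.0] rows 2
g-3.9,0,169.9,0 travel [-0.001, -0.125, -0.026] angular [-0.001, -0.002, -0.0] rows 3
```

```bash
python3 -m inch '[{"jaw":1,"travel":[0,-0.006,-0.004],"angular":[0,0,0]},{"jaw":1,"travel":[0,-0.022,-0.011],"angular":[0,0,0]},{"jaw":1,"travel":[0,-0.038,-0.018],"angular":[0,0,0]},{"jaw":1,"travel":[0,-0.055,-0.023],"angular":[0,0,0]},{"jaw":1,"travel":[0,-0.072,-0.026],"angular":[0,0,0]},{"jaw":1,"travel":[0,-0.09,-0.027],"angular":[0,0,0]},{"jaw":1,"travel":[0,-0.108,-0.027],"angular":[0,0,0]},{"jaw":1,"travel":[0,-0.125,-0.025],"angular":[0,0,0]}]'; bash arc.sh 19.5 -3 104 108 112 116 120 124
```

```text
time: 20.35
tool_pos: [494.1, -108.6, 172.8]
tool_rot: [0.225, 0.974, 0.0, 0.002]
force: [1.7, 2.3, 4.3]
width: -0.1
finger_force: 2.2
t 20.4 pos [ 494.1 -108.6  172.8] yaw 64.0 F [1.7 2.3 4.3] w -0.1 ff 2.2
g-13.2,0,168.0,0 travel [0.001, -0.012, 0.006] angular [0.001, 0.002, -0.0] rows 1
g-22.2,0,165.4,0 travel [0.001, -0.023, 0.009] angular [0.001, 0.002, -0.0] rows 1
g-31.1,0,162.2,0 travel [0.001, -0.035, 0.013] angular [0.001, 0.002, -0.0] rows 1
g-39.7,0,158.3,0 travel [0.001, -0.045, 0.018] angular [0.001, 0.002, -0.0] rows 1
g-48.0,0,153.9,0 travel [0.001, -0.056, 0.024] angular [0.001, 0.002, -0.0] rows 1
g-56.0,0,148.9,0 travel [0.001, -0.066, 0.03] angular [0.001, 0.002, -0.0] rows 2
```

```bash
python3 -m inch '[{"jaw":1,"travel":[0,-0.012,0.003],"angular":[0,0,0]},{"jaw":1,"travel":[0,-0.023,0.007],"angular":[0,0,0]},{"jaw":1,"travel":[0,-0.035,0.011],"angular":[0,0,0]},{"jaw":1,"travel":[0,-0.045,0.016],"angular":[0,0,0]},{"jaw":1,"travel":[0,-0.056,0.022],"angular":[0,0,0]},{"jaw":1,"travel":[0,-0.066,0.027],"angular":[0,0,0]},{"jaw":1,"travel":[0,-0.066,0.027],"angular":[0,0,0]}]'; python3 wr.py w7; python3 go.py; python3 - <<'E'
from h import *
addw("w7"); g=(494.8,-105.0,1.117); im=cv2.imread("pics/w7.png").astype(int)
for a in range(110,146,3):
    th=np.radians(158-a); o=[]
    for y in(25,35,42):
        u,v=proj("w7",place(g,hd(th,y))); o.append((int(u),int(v),int(im[int(v),int(u)].sum()//3),int(np.ptp(im[int(v),int(u)]))))
    print(a,o)
E
```

```text
time: 21.05
tool_pos: [469.9, -155.8, 148.4]
tool_rot: [0.225, 0.974, -0.0, -0.001]
force: [-0.2, -0.3, 0.2]
width: 0.3
finger_force: 0.0
t 21.1 pos [ 470.2 -155.3  148.7] yaw 64.0 F [ 0.3  0.3 -0.3] w 0.1 ff 0.0
110 [(347, 226, 85, 58), (347, 203, 85, 58), (347, 186, 84, 59)]
113 [(331, 224, 74, 53), (331, 201, 77, 54), (331, 184, 79, 54)]
116 [(316, 221, 88, 58), (315, 199, 82, 55), (315, 183, 84, 57)]
119 [(302, 219, 78, 48), (301, 197, 78, 50), (301, 181, 68, 47)]
122 [(289, 216, 52, 8), (288, 195, 43, 6), (288, 180, 33, 2)]
125 [(277, 214, 58, 6), (276, 193, 41, 6), (276, 178, 36, 3)]
128 [(267, 211, 191, 31), (266, 191, 110, 31), (265, 176, 108, 30)]
131 [(257, 208, 194, 33), (256, 189, 109, 30), (255, 174, 119, 32)]
134 [(249, 205, 205, 13), (248, 186, 142, 39), (247, 173, 141, 39)]
137 [(242, 203, 206, 15), (241, 184, 141, 39), (240, 171, 140, 39)]
140 [(236, 200, 207, 15), (235, 182, 140, 39), (233, 169, 140, 39)]
143 [(231, 198, 207, 14), (230, 180, 140, 39), (228, 168, 141, 40)]
```

The bar is at about 124° as planned. For the last part I press it down from above with the closed fingertips.

```bash
python3 -m inch '[{"jaw":1,"travel":[0,0.004,-0.01],"angular":[0,0,0]},{"jaw":1,"travel":[0,0.004,-0.04],"angular":[0,0,0]},{"jaw":1,"travel":[0,-0.01,-0.042],"angular":[0,0,0]},{"jaw":1,"travel":[0,-0.026,-0.042],"angular":[0,0,0]},{"jaw":1,"travel":[0,-0.026,-0.042],"angular":[0,0,0]}]'; bash arc.sh 0 11 124 128 132 136 140 144 148 152 154
```

```text
time: 21.6
tool_pos: [460.5, -175.4, 182.4]
tool_rot: [0.226, 0.974, -0.0, -0.0]
force: [-0.3, 0.7, 0.4]
width: 0.3
finger_force: 0.0
t 21.6 pos [ 460.5 -175.4  182.4] yaw 63.9 F [-0.3  0.7  0.4] w 0.3 ff 0.0
g-75.5,0,162.9,0 travel [0.0, 0.004, 0.024] angular [-0.001, -0.0, -0.002] rows 1
g-83.1,0,157.4,0 travel [0.0, -0.006, 0.031] angular [-0.001, -0.0, -0.002] rows 1
g-90.3,0,151.3,0 travel [0.0, -0.015, 0.039] angular [-0.001, -0.0, -0.002] rows 1
g-97.1,0,144.8,0 travel [-0.0, -0.023, 0.047] angular [-0.001, -0.0, -0.002] rows 1
g-103.4,0,137.8,0 travel [-0.0, -0.031, 0.056] angular [-0.001, -0.0, -0.002] rows 2
g-109.2,0,130.4,0 travel [-0.0, -0.039, 0.065] angular [-0.001, -0.0, -0.002] rows 2
g-114.5,0,122.5,0 travel [-0.0, -0.045, 0.075] angular [-0.001, -0.0, -0.002] rows 2
g-119.2,0,114.4,0 travel [-0.0, -0.051, 0.085] angular [-0.001, -0.0, -0.002] rows 2
g-121.3,0,110.2,0 travel [-0.0, -0.054, 0.09] angular [-0.001, -0.0, -0.002] rows 2
```

```bash
python3 -m inch '[{"jaw":1,"travel":[0,0.003,0.012],"angular":[0,0,0]},{"jaw":1,"travel":[0,0.003,0.024],"angular":[0,0,0]},{"jaw":1,"travel":[0,-0.001,0.0275],"angular":[0,0,0]},{"jaw":1,"travel":[0,-0.006,0.031],"angular":[0,0,0]},{"jaw":1,"travel":[0,-0.01,0.035],"angular":[0,0,0]},{"jaw":1,"travel":[0,-0.015,0.039],"angular":[0,0,0]},{"jaw":1,"travel":[0,-0.019,0.043],"angular":[0,0,0]},{"jaw":1,"travel":[0,-0.023,0.047],"angular":[0,0,0]}]'; bash arc.sh 0 11 140 144 148 152 154 156 158
```

```text
time: 22.4
tool_pos: [452.6, -191.7, 144.5]
tool_rot: [0.225, 0.974, -0.002, -0.001]
force: [-7.2, -12.6, 18.3]
width: 0.4
finger_force: 8.6
t 22.4 pos [ 452.6 -191.7  144.5] yaw 63.9 F [ -7.2 -12.6  18.3] w 0.4 ff 8.6
g-103.4,0,137.8,0 travel [0.0, -0.009, 0.008] angular [-0.002, -0.0, -0.001] rows 1
g-109.2,0,130.4,0 travel [0.0, -0.016, 0.018] angular [-0.002, -0.0, -0.001] rows 1
g-114.5,0,122.5,0 travel [0.0, -0.023, 0.028] angular [-0.002, -0.0, -0.001] rows 1
g-119.2,0,114.4,0 travel [0.0, -0.028, 0.038] angular [-0.002, -0.0, -0.001] rows 1
g-121.3,0,110.2,0 travel [0.0, -0.031, 0.043] angular [-0.002, -0.0, -0.001] rows 1
g-123.3,0,105.9,0 travel [0.0, -0.033, 0.048] angular [-0.002, -0.0, -0.001] rows 1
g-125.2,0,101.6,0 travel [0.0, -0.036, 0.054] angular [-0.002, -0.0, -0.001] rows 2
```

```bash
cat > bar.py <<'E'
from h import *; import subprocess,sys
n=sys.argv[1]; subprocess.run(["python3","wr.py",n])
addw(n); g=(494.8,-105.0,1.117); im=cv2.imread(f"pics/{n}.png").astype(int)
for a in range(*map(int,sys.argv[2:5])):
    th=np.radians(158-a); o=[]
    for y in(20,28,35,42,45):
        u,v=proj(n,place(g,hd(th,y))).round().astype(int)
        if 0<=u<640 and 0<=v<400: o.append((int(u),int(v),int(im[v,u].sum()//3),int(np.ptp(im[v,u]))))
    print(a,o)
E
python3 bar.py w8 106 152 3; python3 go.py
```

```text
106 [(471, 244, 169, 85), (474, 225, 169, 86), (476, 208, 170, 86), (479, 190, 170, 85), (480, 182, 170, 84)]
109 [(452, 242, 156, 99), (454, 223, 155, 100), (456, 206, 154, 102), (458, 189, 150, 103), (459, 181, 149, 103)]
112 [(433, 239, 149, 104), (435, 221, 149, 103), (437, 204, 149, 102), (439, 187, 150, 102), (439, 180, 149, 102)]
115 [(415, 237, 149, 102), (417, 219, 146, 103), (418, 202, 148, 103), (420, 186, 141, 98), (421, 178, 142, 97)]
118 [(398, 234, 81, 55), (400, 216, 80, 55), (401, 200, 133, 93), (402, 184, 135, 95), (403, 177, 135, 94)]
121 [(383, 231, 81, 56), (384, 214, 81, 56), (384, 198, 82, 56), (385, 182, 134, 94), (386, 175, 136, 92)]
124 [(368, 228, 74, 48), (369, 211, 74, 52), (369, 196, 73, 50), (370, 180, 114, 79), (370, 174, 115, 80)]
127 [(354, 225, 78, 57), (355, 208, 85, 58), (355, 194, 81, 54), (356, 179, 148, 93), (356, 172, 144, 97)]
130 [(342, 222, 71, 48), (342, 206, 70, 46), (343, 191, 73, 48), (343, 177, 94, 66), (343, 170, 67, 44)]
133 [(331, 218, 84, 57), (331, 203, 67, 41), (331, 189, 68, 40), (331, 175, 57, 39), (331, 169, 38, 16)]
136 [(321, 215, 47, 7), (321, 200, 46, 8), (321, 187, 44, 6), (321, 173, 38, 4), (321, 167, 37, 3)]
139 [(312, 212, 46, 9), (312, 198, 45, 6), (312, 185, 38, 4), (312, 171, 34, 3), (311, 165, 28, 3)]
142 [(304, 209, 123, 28), (304, 195, 180, 29), (304, 182, 110, 30), (303, 170, 110, 31), (303, 164, 111, 31)]
145 [(297, 206, 114, 31), (297, 193, 113, 30), (297, 180, 111, 28), (296, 168, 110, 31), (296, 162, 112, 28)]
148 [(292, 203, 194, 32), (291, 190, 111, 30), (291, 178, 112, 29), (291, 166, 109, 31), (290, 161, 113, 31)]
151 [(287, 201, 196, 32), (286, 188, 111, 30), (286, 176, 111, 32), (286, 165, 110, 30), (285, 159, 111, 30)]
t 22.4 pos [ 452.3 -192.1  144. ] yaw 63.9 F [ -4.  -10.   10.1] w 0.1 ff 5.5
```

The bar is following, now at about 137.5°. I'll continue slightly higher.

```bash
python3 -m inch '[{"jaw":1,"travel":[0,-0.006,0.006],"angular":[0,0,0]},{"jaw":1,"travel":[0,-0.01,0.011],"angular":[0,0,0]},{"jaw":1,"travel":[0,-0.014,0.016],"angular":[0,0,0]},{"jaw":1,"travel":[0,-0.018,0.021],"angular":[0,0,0]},{"jaw":1,"travel":[0,-0.022,0.026],"angular":[0,0,0]},{"jaw":1,"travel":[0,-0.025,0.031],"angular":[0,0,0]},{"jaw":1,"travel":[0,-0.028,0.036],"angular":[0,0,0]},{"jaw":1,"travel":[0,-0.03,0.04],"angular":[0,0,0]}]'; python3 bar.py w9 143 161 3; bash arc.sh 0 12 152 154 156 158 160
```

```text
time: 23.25
tool_pos: [442.8, -211.5, 112.5]
tool_rot: [0.225, 0.974, 0.0, -0.0]
force: [-1.9, -0.7, 2.1]
width: 0.2
finger_force: 1.4
143 [(346, 229, 38, 35), (346, 212, 43, 32), (347, 197, 47, 32), (347, 181, 42, 33), (347, 174, 40, 35)]
146 [(336, 225, 210, 34), (336, 208, 209, 32), (337, 194, 209, 35), (337, 179, 116, 33), (337, 172, 118, 32)]
149 [(328, 220, 88, 13), (328, 205, 71, 13), (328, 191, 48, 11), (328, 176, 40, 7), (328, 170, 34, 2)]
152 [(321, 216, 49, 7), (321, 201, 52, 7), (321, 188, 47, 9), (321, 174, 43, 5), (321, 168, 41, 1)]
155 [(315, 213, 54, 7), (315, 198, 51, 7), (315, 185, 43, 3), (315, 172, 37, 4), (315, 166, 39, 1)]
158 [(310, 209, 91, 14), (310, 195, 61, 14), (310, 182, 46, 10), (310, 169, 43, 8), (310, 164, 44, 7)]
t 23.3 pos [ 442.7 -211.7  112.2] yaw 64.0 F [-0.3 -0.4 -0.1] w 0.1 ff 0.1
g-119.2,0,115.4,0 travel [-0.0, -0.001, -0.004] angular [0.0, -0.0, -0.0] rows 1
g-121.3,0,111.2,0 travel [-0.0, -0.003, 0.001] angular [0.0, -0.0, -0.0] rows 1
g-123.3,0,106.9,0 travel [-0.0, -0.006, 0.007] angular [0.0, -0.0, -0.0] rows 1
g-125.2,0,102.6,0 travel [-0.0, -0.008, 0.012] angular [0.0, -0.0, -0.0] rows 1
g-126.9,0,98.2,0 travel [-0.0, -0.01, 0.018] angular [0.0, -0.0, -0.0] rows 1
```

Bar at about 153.5°. Now the final push to the stop in small steps.

```bash
python3 -m inch '[{"jaw":1,"travel":[0,-0.003,0.004],"angular":[0,0,0]},{"jaw":1,"travel":[0,-0.005,0.008],"angular":[0,0,0]},{"jaw":1,"travel":[0,-0.006,0.011],"angular":[0,0,0]},{"jaw":1,"travel":[0,-0.006,0.011],"angular":[0,0,0]}]'; python3 -m inch '[{"jaw":1,"travel":[0,0,0.002],"angular":[0,0,0]},{"jaw":1,"travel":[0,0,0.002],"angular":[0,0,0]}]'; python3 bar.py w10 150 164 2;  python3 go.py
```

```text
time: 23.7
tool_pos: [440.8, -216.1, 104.0]
tool_rot: [0.225, 0.974, 0.0, 0.0]
force: [-0.5, 0.1, -0.7]
width: 0.1
finger_force: 0.0
time: 23.9
tool_pos: [440.9, -216.1, 103.2]
tool_rot: [0.225, 0.974, -0.0, 0.0]
force: [-4.3, 0.2, 15.6]
width: -0.0
finger_force: 7.9
150 [(336, 225, 216, 29), (336, 209, 212, 32), (337, 194, 119, 33), (337, 179, 121, 32), (337, 172, 123, 35)]
152 [(331, 222, 204, 34), (331, 206, 198, 32), (331, 192, 113, 32), (331, 177, 111, 31), (331, 170, 83, 21)]
154 [(326, 219, 49, 7), (326, 204, 50, 7), (327, 190, 46, 7), (327, 175, 40, 5), (327, 169, 38, 1)]
156 [(322, 216, 54, 6), (322, 201, 55, 7), (322, 188, 47, 5), (322, 174, 43, 3), (322, 167, 43, 4)]
158 [(319, 214, 50, 6), (319, 199, 52, 9), (319, 186, 46, 6), (319, 172, 43, 4), (319, 166, 39, 2)]
160 [(316, 211, 54, 6), (316, 197, 51, 6), (316, 184, 46, 6), (316, 170, 41, 3), (316, 165, 37, 2)]
162 [(313, 209, 49, 8), (313, 195, 47, 9), (313, 182, 38, 3), (313, 169, 32, 2), (313, 163, 31, 1)]
t 23.9 pos [ 440.9 -216.1  103.2] yaw 64.0 F [-4.8 -0.8 15.6] w 0.0 ff 7.6
```

```bash
python3 -m inch '[{"jaw":1,"travel":[0,0,0.0015],"angular":[0,0,0]},{"jaw":1,"travel":[0,0,0.0015],"angular":[0,0,0]},{"jaw":1,"travel":[0,0,0.0015],"angular":[0,0,0]}]'; python3 -m inch '[{"jaw":1,"travel":[0,0,-0.006],"angular":[0,0,0]},{"jaw":1,"travel":[0,0,-0.05],"angular":[0,0,0]},{"jaw":1,"travel":[0,-0.05,-0.11],"angular":[0,0,0]},{"jaw":1,"travel":[0,-0.08,-0.16],"angular":[0,0,0]},{"jaw":1,"travel":[0,-0.08,-0.2],"angular":[0,0,0]},{"jaw":1,"travel":[0,-0.08,-0.2],"angular":[0,0,0]}]'; python3 bar.py w11 150 164 2; python3 - <<'E'
from h import *
from workcell import r
cams(); g=(494.8,-105.0,1.117)
for n in("top","scene"):
    im=r.get_image(n)["img"].astype(int)
    a=cv2.imread(f"pics/{n}0.png")[:,:,::-1].astype(int); d=np.abs(im-a).max(2)
    cv2.imwrite(f"pics/{n}_end.png",im[:,:,::-1].astype(np.uint8))
    m=cv2.morphologyEx((d>45).astype(np.uint8),cv2.MORPH_OPEN,np.ones((3,3))); k,l,st,c=cv2.connectedComponentsWithStats(m)
    print(n,[st[i].tolist() for i in range(1,k) if st[i,4]>15])
E
```

```text
time: 24.25
tool_pos: [441.0, -216.1, 102.8]
tool_rot: [0.225, 0.974, -0.001, 0.001]
force: [-8.7, 0.2, 37.1]
width: -0.3
finger_force: 18.8
time: 24.85
tool_pos: [413.4, -274.7, 265.4]
tool_rot: [0.226, 0.974, -0.001, 0.003]
force: [0.6, -0.4, -1.0]
width: 0.1
finger_force: 0.0
150 [(394, 167, 52, 44), (395, 158, 55, 48), (395, 151, 48, 46), (396, 144, 50, 50), (396, 141, 44, 12)]
152 [(391, 166, 36, 26), (391, 158, 33, 29), (392, 151, 34, 29), (392, 144, 31, 32), (393, 141, 41, 6)]
154 [(388, 165, 45, 14), (388, 157, 56, 6), (389, 150, 50, 18), (389, 143, 55, 10), (389, 140, 55, 5)]
156 [(385, 165, 69, 5), (386, 157, 65, 3), (386, 150, 68, 5), (386, 143, 67, 4), (387, 140, 66, 4)]
158 [(383, 164, 65, 5), (383, 156, 60, 5), (383, 149, 59, 5), (384, 143, 60, 4), (384, 140, 59, 4)]
160 [(380, 163, 40, 4), (381, 156, 45, 3), (381, 149, 39, 4), (381, 142, 40, 3), (381, 139, 40, 3)]
162 [(378, 163, 148, 24), (378, 155, 181, 29), (379, 149, 127, 20), (379, 142, 183, 31), (379, 139, 182, 31)]
top [[324, 150, 29, 56, 413], [396, 175, 186, 168, 12189], [381, 180, 6, 4, 21], [376, 188, 24, 43, 391], [365, 214, 4, 4, 16], [557, 257, 17, 10, 108], [539, 332, 101, 68, 3901], [474, 347, 4, 8, 30], [353, 350, 10, 12, 108], [343, 355, 7, 8, 33], [338, 358, 4, 6, 19], [248, 374, 21, 26, 132], [291, 381, 21, 19, 154], [353, 391, 10, 9, 83], [480, 393, 14, 7, 70], [364, 395, 9, 5, 33], [495, 395, 9, 5, 25]]
scene [[25, 0, 7, 8, 39], [9, 0, 122, 297, 11224], [123, 0, 172, 208, 10523], [250, 39, 17, 12, 91], [175, 74, 11, 40, 237], [17, 109, 45, 17, 410], [305, 189, 15, 9, 67], [115, 207, 5, 6, 27], [157, 211, 10, 10, 81], [110, 216, 9, 7, 57], [279, 220, 37, 20, 154], [153, 223, 12, 8, 72], [279, 231, 6, 4, 19], [303, 252, 14, 9, 82], [274, 263, 21, 15, 89], [223, 272, 42, 36, 711], [275, 296, 12, 23, 193]]
```

```bash
python3 - <<'E'
import cv2,numpy as np
a=cv2.imread("pics/scene0.png")[275:330,240:320];b=cv2.imread("pics/scene_end.png")[275:330,240:320]
for im in(a,b):
    h=cv2.cvtColor(im,cv2.COLOR_BGR2HSV); m=(h[...,0]>22)&(h[...,0]<35)&(h[...,1]>110); print("pad",m.sum(),np.argwhere(m).mean(0).round(1))
    w=(h[...,1]<45)&(h[...,2]>150); w=w[:,55:68]; print("drive",w.sum(),np.argwhere(w).mean(0).round(1))
d=np.abs(a.astype(int)-b).max(2)>45
for r in d[::3]: print("".join(".#"[int(x)] for x in r))
E
python3 go.py
```

```text
pad 128 [22.8 22. ]
drive 249 [19.8  7.2]
pad 132 [23.3 22.2]
drive 242 [20.7  7.2]
######........############.......................######.........................
#######################.........................................................
###############.................................................................
##############..................................................................
#######....###....................##...#........................................
######......##.....................##...........................................
######.......#.....................###.......##.................................
######..............................###.........................................
######..............................#########...................................
#####...............................###.#######.................................
####.................................##########.................................
.....................................##########.................................
.....................................##########.................................
...#.................................########...................................
..................................#######.......................................
................................................................................
................................................................................
................................................................................
................................................................................
t 25.1 pos [ 412.6 -273.1  260.6] yaw 64.0 F [-0.2  0.1 -0.4] w -0.2 ff 0.0
```

The pad and drive are unmoved, and only the router's slot and the gripper's shadow have changed. The cover is shut and the arm is clear, so I'm handing in.

```bash
python3 -c "
from workcell import r
print(r.job_done())"
```

```text
the job is handed in; nothing more can be done
None
```

The router stands on end in the garage bay with the cover rolled fully shut; the other things I checked show no movement, and I handed the job in at about 25 s.

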